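# Load the microscope holder with sensor blocks and zero its focus dial

### The job

Set up the next microscope run: lift the dust hood off the holder plate and set it flat in the middle of its mat, lengthwise along it, put the grey dust plugs from the pockets into the steel tray, and rock every white sensor block on the bench, window up, corner first into a pocket of the holder until it drops flat on the pocket's floor. Only when all the blocks are seated, turn the focus drive's dial until its pointer reads zero. Leave the other things on the bench where they are.

Things in the scene. Friction and masses are not known exactly. Their poses are not given: they have to be found in the camera images.
- holder: fixed aluminium holder plate, 80 (its x) x 210 (its y) x 25 mm high, origin at the centre of its underside on the bench, z up. Four rectangular pockets open upward in a row along its y, 50 mm apart, each 29.6 mm (x) x 41.6 mm (y) and 10 mm deep, with 1.2 mm chamfered mouths. Turned on the bench by up to 0.3 rad.
- pocket0 (a point): centre of the mouth of a pocket of the holder (at y = -75 mm of the holder), in the plane of the plate's top, 25 mm above the bench; the pocket floor is 10 mm below; axes as the holder's
- pocket1 (a point): centre of the mouth of a pocket of the holder (at y = -25 mm of the holder), in the plane of the plate's top, 25 mm above the bench; the pocket floor is 10 mm below; axes as the holder's
- pocket2 (a point): centre of the mouth of a pocket of the holder (at y = 25 mm of the holder), in the plane of the plate's top, 25 mm above the bench; the pocket floor is 10 mm below; axes as the holder's
- pocket3 (a point): centre of the mouth of a pocket of the holder (at y = 75 mm of the holder), in the plane of the plate's top, 25 mm above the bench; the pocket floor is 10 mm below; axes as the holder's
- hood: loose grey dust hood, an upturned shallow box 70 (its x) x 200 (its y) x 24 mm high, about 160 g, standing by its rim on the holder's top over the pockets at first; origin at the centre of its rim's plane (its underside), z up. In its middle a black grip bar, 14 mm thick (x), 60 mm long (y), rises from 24 to 55 mm above the underside.
- mat: fixed blue mat 250 (its x) x 110 (its y) x 3 mm thick on the bench, where the hood is kept; origin at the centre of its underside. The hood lies rim down, lengthwise along the mat (hood y along mat x, either way round).
- plug0: loose grey dust plug, about 40 g, one of one or two alike (an absent one reads None all run), sitting in pocket1 under the hood at first: a foot 27 (its x) x 39 (its y) x 10 mm, fills the pocket loosely, and on it an upright grip bar 12 mm thick (x), 26 mm long (y), up to 25 mm above the underside; origin at the centre of its underside, z up
- plug1: loose grey dust plug, about 40 g, one of one or two alike (an absent one reads None all run), sitting in pocket3 under the hood at first: a foot 27 (its x) x 39 (its y) x 10 mm, fills the pocket loosely, and on it an upright grip bar 12 mm thick (x), 26 mm long (y), up to 25 mm above the underside; origin at the centre of its underside, z up
- tray: fixed open steel tray for the plugs, 120 (its x) x 90 (its y) x 18 mm high with 3 mm walls and floor, origin at the centre of its underside; room for two plugs side by side along its x, their long sides along its y
- block0: loose white ceramic sensor block, one of three or four alike (an absent one reads None all run): 28 (its x) x 40 (its y) x 26 mm high, about 60 g, round glass window on top; origin at the centre of its underside, z up. It fits any pocket, its 28 mm across the 29.6 mm, either way round; seated, its underside is 10 mm below the plate's top and 16 mm stand proud
- block1: loose white ceramic sensor block, one of three or four alike (an absent one reads None all run): 28 (its x) x 40 (its y) x 26 mm high, about 60 g, round glass window on top; origin at the centre of its underside, z up. It fits any pocket, its 28 mm across the 29.6 mm, either way round; seated, its underside is 10 mm below the plate's top and 16 mm stand proud
- block2: loose white ceramic sensor block, one of three or four alike (an absent one reads None all run): 28 (its x) x 40 (its y) x 26 mm high, about 60 g, round glass window on top; origin at the centre of its underside, z up. It fits any pocket, its 28 mm across the 29.6 mm, either way round; seated, its underside is 10 mm below the plate's top and 16 mm stand proud
- block3: loose white ceramic sensor block, one of three or four alike (an absent one reads None all run): 28 (its x) x 40 (its y) x 26 mm high, about 60 g, round glass window on top; origin at the centre of its underside, z up. It fits any pocket, its 28 mm across the 29.6 mm, either way round; seated, its underside is 10 mm below the plate's top and 16 mm stand proud
- drive: fixed white focus-drive housing 120 x 120 x 40 mm high, origin at the centre of its underside; on top a round scale of radius 50 mm about its centre, with a tick every 10 degrees and a long, thick white zero mark towards its own +x
- dial (a joint): angle (rad) of the black dial on the drive about the vertical axis through the housing's centre: 0 when its white pointer is at the zero mark, growing anticlockwise seen from above; turns from -3 to 3 against light friction (0.05 N m) and stays where it is left. It starts 0.8 to 2.2 rad anticlockwise of zero.
- dial_grip (a point): on the dial's axis, 70 mm above the bench, in the middle of its upright grip bar: 52 mm long, 12 mm thick, from 50 to 80 mm above the bench, on a disc of radius 31 mm (42 to 50 mm above the bench). It turns with the dial: x along the bar to the pointer end, y across the bar
- dish: small glass dish, radius 30 mm, 14 mm high; a bystander, not part of the job; origin at the centre of its underside
- bottle: amber bottle, radius 22 mm, 90 mm high; a bystander, not part of the job; origin at the centre of its underside
- slidebox: open white slide box 60 x 80 x 30 mm; a bystander, not part of the job; origin at the centre of its underside
- jar: glass jar, radius 25 mm, 50 mm high; a bystander, not part of the job; origin at the centre of its underside
- lens: steel microscope objective, radius 15 mm, 35 mm high, standing; a bystander, not part of the job; origin at the centre of its underside
- wipes: pack of wipes 90 x 110 x 45 mm; a bystander, not part of the job; origin at the centre of its underside
- cap: grey cap, radius 17 mm, 12 mm high; a bystander, not part of the job; origin at the centre of its underside
There are look-alikes about, which are no part of the job. What is shaped like the hood but blue is not meant. What is shaped like the block2 but purple is not meant.

How it is judged (in metres and radians):
On the way, in this order (a step that is already met when the one before it is completed fails the run):
1. every block present is seated flat in a pocket (((horizontal distance between block0 and pocket0 below 0.003 m and z of block0 in the frame of pocket0 below -0.0075 m and angle between block0's own z axis and vertical below 0.06 rad) or (horizontal distance between block0 and pocket1 below 0.003 m and z of block0 in the frame of pocket1 below -0.0075 m and angle between block0's own z axis and vertical below 0.06 rad) or (horizontal distance between block0 and pocket2 below 0.003 m and z of block0 in the frame of pocket2 below -0.0075 m and angle between block0's own z axis and vertical below 0.06 rad) or (horizontal distance between block0 and pocket3 below 0.003 m and z of block0 in the frame of pocket3 below -0.0075 m and angle between block0's own z axis and vertical below 0.06 rad)) and ((horizontal distance between block1 and pocket0 below 0.003 m and z of block1 in the frame of pocket0 below -0.0075 m and angle between block1's own z axis and vertical below 0.06 rad) or (horizontal distance between block1 and pocket1 below 0.003 m and z of block1 in the frame of pocket1 below -0.0075 m and angle between block1's own z axis and vertical below 0.06 rad) or (horizontal distance between block1 and pocket2 below 0.003 m and z of block1 in the frame of pocket2 below -0.0075 m and angle between block1's own z axis and vertical below 0.06 rad) or (horizontal distance between block1 and pocket3 below 0.003 m and z of block1 in the frame of pocket3 below -0.0075 m and angle between block1's own z axis and vertical below 0.06 rad)) and ((horizontal distance between block2 and pocket0 below 0.003 m and z of block2 in the frame of pocket0 below -0.0075 m and angle between block2's own z axis and vertical below 0.06 rad) or (horizontal distance between block2 and pocket1 below 0.003 m and z of block2 in the frame of pocket1 below -0.0075 m and angle between block2's own z axis and vertical below 0.06 rad) or (horizontal distance between block2 and pocket2 below 0.003 m and z of block2 in the frame of pocket2 below -0.0075 m and angle between block2's own z axis and vertical below 0.06 rad) or (horizontal distance between block2 and pocket3 below 0.003 m and z of block2 in the frame of pocket3 below -0.0075 m and angle between block2's own z axis and vertical below 0.06 rad)) and ((horizontal distance between block3 and pocket0 below 0.003 m and z of block3 in the frame of pocket0 below -0.0075 m and angle between block3's own z axis and vertical below 0.06 rad) or (horizontal distance between block3 and pocket1 below 0.003 m and z of block3 in the frame of pocket1 below -0.0075 m and angle between block3's own z axis and vertical below 0.06 rad) or (horizontal distance between block3 and pocket2 below 0.003 m and z of block3 in the frame of pocket2 below -0.0075 m and angle between block3's own z axis and vertical below 0.06 rad) or (horizontal distance between block3 and pocket3 below 0.003 m and z of block3 in the frame of pocket3 below -0.0075 m and angle between block3's own z axis and vertical below 0.06 rad))), for 0.2 s.
2. then the dial's pointer is turned to zero (value of joint dial between -0.08 and 0.08 rad), for 0.3 s.
At the end, for the whole second after the job is handed in: each block present in a pocket, window up: within 3 mm of its centre, underside 7.5 mm below the plate top, level to 0.06 rad; dial at zero within 0.08 rad; hood flat on the mat, within 40/30 mm (along/across) of its centre, lengthwise to 0.26 rad; plugs down in the tray; all at rest (all of step 1 and all of step 2 and x of hood in the frame of mat between -0.04 and 0.04 m and y of hood in the frame of mat between -0.03 and 0.03 m and height (world z) of hood below 0.008 m and angle between hood's own z axis and vertical below 0.06 rad and angle between the y axis of hood and the x axis of mat, either way round below 0.26 rad and x of plug0 in the frame of tray between -0.055 and 0.055 m and y of plug0 in the frame of tray between -0.04 and 0.04 m and height (world z) of each of plug0, plug1 below 0.016 m and x of plug1 in the frame of tray between -0.055 and 0.055 m and y of plug1 in the frame of tray between -0.04 and 0.04 m and linear speed of each of block0, block1, block2, block3, plug0, plug1, hood below 0.02 m/s); the robot touches nothing.
It fails at once if a bystander was pushed more than 40 mm away or tipped over (distance of any of dish, bottle, slidebox, jar, lens, wipes, cap from where it was at the start of the episode above 0.04 m or angle between any of dish, bottle, slidebox, jar, lens, wipes, cap's own z axis and vertical above 0.6 rad).
Of block0, block1, block2, block3 only 3 to 4 are there at a start; the rules pass over those that are not, and their reading is None.
Of plug0, plug1 only 1 to 2 are there at a start; the rules pass over those that are not, and their reading is None.
At some moment in a run one of block0, block1, block2, block3 may be knocked a few centimetres aside while the robot is not near it.
Once in a run the grip may slacken for a moment while it holds something.
It also fails if it takes over 210 s, if anything falls off the work surface, if the arm or the gripper's body presses on something with over 40 N, if the wrist force passes 120 N, or if a joint passes its speed limit or range.

### The arm

A 6-joint arm with a two-finger parallel gripper is mounted at the origin on the work surface. World frame = base frame: x ahead of the robot, y to its left, z up, the work surface at z = 0. Lengths are in mm, angles in degrees, forces in N, time in s.
With the tool pointing down it reaches from about 350 to 850 mm from the base axis. Payload 8.1 kg.
Tool frame: the origin (TCP) lies midway between the tips of the shut fingers; the grasp point (between the pads) lies 19 mm behind it; y points along the fingers, x is the direction in which the jaws open and shut, and the axes are right-handed (so a half turn about y gives the same grasp; the last joint's range is limited). The gripper opens to 85 mm and grips with 20 to 120 N. Pads are 22 mm wide; open, the fingers measure 114 mm over their backs; the gripper's body (76 mm by 85 mm) begins 54 mm behind the grasp point. The pads swing forward as they close: fully open they stand 13 mm farther back than shut.
Start: joints at [59.622, 7.471, 85.268, -0, 87.261, -4.893], TCP at [258.146, 541.632, 231.292] pointing down, gripper open.
Joint ranges: [-169.43, 169.43], [-51.17, 129.36], [1.28, 143.12], [-76.62, 256.62], [0, 156.53], [-152.29, 152.29]. Speed limits (degrees/s): [136.94, 136.94, 159.86, 180, 180, 180].

### API

Orientations are given as [roll, pitch, yaw] about the fixed x, y, z axes, in that order (R = Rz(yaw) Ry(pitch) Rx(roll)).
In Python, from bench import r gives the robot as it stands.
- The arm moves only by the tool move_arm, never from a script. Its arguments are lists of equal length, an entry for each row: "linear": the shift along the tool's x, y, z normalised to -1 to 1, where 1 is 300 mm, a list of three; "twist": the turn, a rotation vector about the tool's x, y, z normalised to -1 to 1, where 1 is pi/2 rad, a list of three; "hand": the opening, from -1 (shut) to 1 (fully open). A call has 1 to 12 rows; each row is the pose to reach, as a shift and turn from the pose measured when the call began, along the tool's axes at that moment; what a row does not reach only later rows make up. A row lasts 1/12 s, in which the tool goes at most 41.7 mm and 7.16 degrees, less where a joint would pass 70% of its speed; a pose out of reach is approached as far as the arm can. A call with a number of a shift or a turn outside -1 to 1 is refused whole. A call with a gripper value outside its range is refused whole. The fingers move at their own pace and stop on an object; "force" is the grip in N (left out, the last holds). Time passes only in rows, so rows that repeat a pose let the fingers close. It gives the time, the measured TCP pose, the force and the opening at its end, in the units of the state.
- r.sense(): the state, without advancing time (a new reading comes with each control period).
- r.snapshot(name): name is "scene" or "side" or "wrist"; returns a dict with "frame" (420x560x3 uint8, red, green, blue), "range_z" (420x560 float32, mm along the optical axis (not along the pixel's ray), 0 where there is no reading), "intrinsics" (3x3 intrinsics, pixels), "dist_coeffs" ([k1, k2, p1, p2, k3] as OpenCV has them; the pictures are not rectified), "R" (3x3) and "t" (3): a world point X has camera coordinates R X + t; the wrist camera has in their place "hand_eye" (4x4, takes a point from camera to tool coordinates, whose origin is the TCP and whose axes are the tool frame's). Camera axes: x right, y down, z forward; pixel columns grow to the right and rows downward; lengths in mm; the calibration is good to about 2 mm. A picture is of the moment at which its call begins: read the wrist's pose just before it.
- r.hand_in(): hands the job in, once; it reports no verdict.
The state is a dict: "time": time; "joint_pos": joint angles; "qd": joint speeds; "joint_efforts": joint torques, N m; "tool_pos": TCP position; "tcp_rot": TCP orientation; "ft_force": force on the tool from outside, world axes, zero at the start; "wrist_torque": the same for the moment, N m; "finger_gap": finger opening in mm.
Only numpy, scipy, OpenCV 4.12 (cv2) and the standard library are available. Lean on these libraries where they do the work, as an engineer would, in place of code of your own. Each camera call takes 0.05 s, during which the arm holds its last target. There are 200 camera calls.

## Working session

There is one attempt and no reset: what is moved stays moved. The work goes in short steps, Python scripts to look and compute and a tool call to move; the robot and the scene stay as the last step left them, time stands still between calls to the robot, and variables do not carry over. Pictures are saved under pics/ and viewed, on a budget of 14 in all, crops included, one or two more only if the job needs it, and the job is handed in when it is done.

Besides the shell and the picture viewer there is one more tool, called after "Request:" as name(argument=value, ...) on one line, values as JSON. move_arm: Moves the arm, as the interface text tells. Scaled input: -1 to 1 covers 300 mm each way for a shift and pi/2 rad each way for a turn. Its arguments: {"type":"object","properties":{"linear":{"type":"array","items":{"type":"array","items":{"type":"number","minimum":-1,"maximum":1}}},"twist":{"type":"array","items":{"type":"array","items":{"type":"number","minimum":-1,"maximum":1}}},"hand":{"type":"array","items":{"type":"number"}},"force":{"type":"number"}},"required":["linear","twist","hand"]}

```bash
ls; mkdir -p pics; cat > h.py <<'E'
import numpy as np, cv2
from scipy.spatial.transform import Rotation as Ro
from bench import r
def T_tool():
    s=r.sense(); T=np.eye(4); T[:3,:3]=Ro.from_euler('xyz',s['tcp_rot'],degrees=True).as_matrix(); T[:3,3]=s['tool_pos']; return T
def snap(n):
    T=T_tool(); d=r.snapshot(n)
    if n=='wrist': C=T@np.array(d['hand_eye'])
    else:
        C=np.eye(4); R=np.array(d['R']); C[:3,:3]=R.T; C[:3,3]=-R.T@np.array(d['t'])
    d['C']=C; return d
def rays(d,uv):
    p=cv2.undistortPoints(np.array(uv,float).reshape(-1,1,2),np.array(d['intrinsics']),np.array(d['dist_coeffs'])).reshape(-1,2)
    return np.c_[p,np.ones(len(p))]
def onplane(d,uv,z):
    v=rays(d,uv)@d['C'][:3,:3].T; o=d['C'][:3,3]
    return o+v*((z-o[2])/v[:,2])[:,None]
def cloud(d):
    h,w=d['range_z'].shape; g=np.stack(np.meshgrid(np.arange(w),np.arange(h)),-1).reshape(-1,2)
    P=rays(d,g)*d['range_z'].reshape(-1,1); P=P@d['C'][:3,:3].T+d['C'][:3,3]
    P[d['range_z'].ravel()==0]=np.nan
    return P.reshape(h,w,3)
def save(n,im): cv2.imwrite('pics/'+n+'.png',np.ascontiguousarray(im[...,::-1]))
E
python3 - <<'E'
from h import *
print(r.sense())
for n in('scene','side'):
    d=snap(n); save(n+'0',d['frame']); print(n,d['C'].round(2).tolist(),np.array(d['intrinsics']).tolist()); np.save(n+'0.npy',d,allow_pickle=True)
d=snap('wrist');np.save('wrist0.npy',d,allow_pickle=True);print(d['hand_eye'],d['intrinsics'])
E
```

```text
pics
{'time': 0.0, 'joint_pos': array([ 5.96220582e+01,  7.51452027e+00,  8.53319988e+01, -3.14394410e-04,
        8.72591222e+01, -4.89287433e+00]), 'qd': array([ 0.04693903, -0.11297477, -0.14073545,  0.07277526, -0.06293685,
        0.03726328]), 'joint_efforts': array([-2.92424345e-03, -5.69426250e+01, -5.00522053e+01, -3.36567300e-04,
        1.58741319e-02, -2.13830191e-06]), 'tool_pos': array([257.86412074, 541.14820325, 230.22447429]), 'tcp_rot': array([-89.99130239,   0.10528305,  64.51495587]), 'ft_force': array([-0.0186099 ,  0.48484739,  0.11834768]), 'wrist_torque': array([0.00947821, 0.00238409, 0.03459737]), 'finger_gap': 85.23067869993751}
scene [[-0.05, 0.85, -0.53, 999.16], [1.0, 0.04, -0.04, -30.26], [-0.01, -0.53, -0.85, 820.86], [0.0, 0.0, 0.0, 1.0]] [[395.94853660871354, 0.0, 280.5147161956515], [0.0, 395.94853660871354, 214.0478439561589], [0.0, 0.0, 1.0]]
side [[0.98, -0.13, 0.13, 426.46], [-0.18, -0.59, 0.78, -805.84], [-0.02, -0.79, -0.61, 679.96], [0.0, 0.0, 0.0, 1.0]] [[392.8736326104772, 0.0, 277.5353061576337], [0.0, 392.8736326104772, 207.35372489749426], [0.0, 0.0, 1.0]]
[[ 9.99999955e-01 -1.44221776e-04  2.63550610e-04 -8.20980770e-01]
 [-2.95883985e-04 -3.20735961e-01  9.47168599e-01 -1.42981459e+02]
 [-5.20721793e-05 -9.47168635e-01 -3.20735989e-01  8.27636526e+01]
 [ 0.00000000e+00  0.00000000e+00  0.00000000e+00  1.00000000e+00]] [[360.63265221   0.         285.59737347]
 [  0.         360.63265221 206.61404423]
 [  0.           0.           1.        ]]
```

View pics/scene0.png

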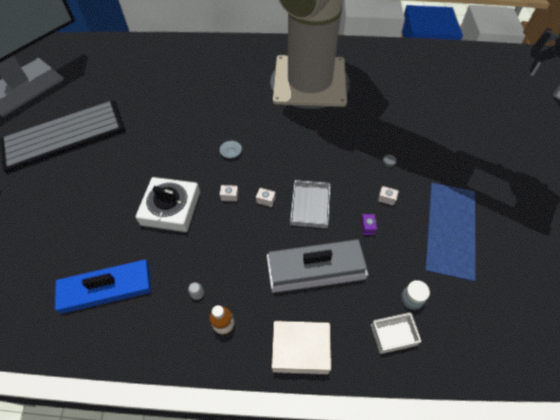

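View pics/side0.png

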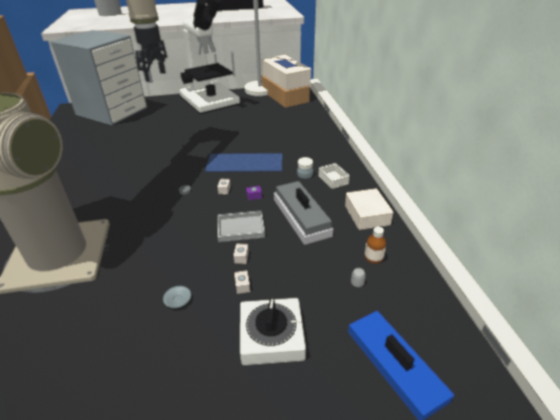

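Scene: grey hood (317,263) on the holder vs. blue look-alike hood (100,285); white blocks (229,192), (265,197), (388,195) vs. purple (369,223). Grey and white ones fit the description. Mat (452,230), tray (311,204), drive (168,204).

```bash
python3 - <<'E'
from h import *
for n in('scene','side'):
    d=np.load(n+'0.npy',allow_pickle=True).item(); P=cloud(d)
    ok=(P[...,0]>200)&(P[...,0]<1000)&(abs(P[...,1])<600)
    base=ok&(P[...,2]<3)&(P[...,2]>-15)
    print(n,'bench z',np.nanmedian(P[base][:,2]),P[base][:,2].std())
    m=(ok&(P[...,2]>7)&(P[...,2]<120)).astype(np.uint8)
    k,L,st,ce=cv2.connectedComponentsWithStats(m)
    for i in range(1,k):
        if st[i,4]<60: continue
        q=P[L==i]; ztop=np.percentile(q[:,2],95); t=q[q[:,2]>ztop-6]
        rc=cv2.minAreaRect(t[:,:2].astype(np.float32)); c=d['frame'][L==i].mean(0)
        print(ce[i].round(),st[i,4],'z',ztop.round(1),'xy',np.round(rc[0],1),'wh',np.round(rc[1],1),'a',round(rc[2],1),'rgb',c.round())
    hsv=cv2.cvtColor(d['frame'],cv2.COLOR_RGB2HSV)
    b=ok&(hsv[...,0]>100)&(hsv[...,0]<125)&(hsv[...,1]>90)&(hsv[...,2]>40)&(P[...,2]<8)
    k,L,st,ce=cv2.connectedComponentsWithStats(b.astype(np.uint8))
    i=1+st[1:,4].argmax(); rc=cv2.minAreaRect(P[L==i][:,:2].astype(np.float32)); print('mat',ce[i],rc,np.nanmedian(P[L==i][:,2]))
E
```

```text
scene bench z 0.4685449820216263 1.386556481738462
[108. 128.] 506 z 23.5 xy [ 229.3 -572.9] wh [68.6 88.9] a 25.4 rgb [71. 73. 76.]
[230. 149.] 248 z 15.9 xy [ 300.7 -209. ] wh [57.  56.9] a 31.5 rgb [123. 137. 143.]
[389. 160.] 115 z 15.1 xy [315.4 213.1] wh [31.5 32.4] a 11.2 rgb [85. 89. 91.]
[168. 204.] 2464 z 72.8 xy [ 487.5 -336.4] wh [52.7 13.9] a 73.1 rgb [136. 137. 136.]
[310. 204.] 354 z 19.9 xy [463.    7.5] wh [ 89.8 123.6] a 86.8 rgb [118. 120. 121.]
[229. 193.] 234 z 28.4 xy [ 444.2 -195.6] wh [40.9 29.7] a 88.8 rgb [171. 166. 163.]
[388. 195.] 220 z 28.8 xy [433.3 198.2] wh [37.8 31.3] a 70.9 rgb [173. 168. 165.]
[265. 197.] 231 z 28.3 xy [ 452.5 -103.3] wh [40.5 29.6] a 75.7 rgb [174. 169. 166.]
[369. 224.] 238 z 28.7 xy [518.3 145.5] wh [39.8 28.6] a 3.9 rgb [107.  66. 139.]
[316. 265.] 3689 z 73.6 xy [632.9  20.9] wh [13.9 59.8] a 11.9 rgb [107. 110. 113.]
[102. 286.] 3047 z 53.3 xy [ 702.5 -443.1] wh [15.8 58.1] a 15.1 rgb [ 29.  77. 172.]
[415. 294.] 567 z 51.9 xy [692.8 230.6] wh [43.2 43.4] a 37.3 rgb [177. 179. 177.]
[195. 290.] 177 z 37.3 xy [ 702.1 -236.7] w
[... 1305 characters left out ...]
20.2 18.7] a 27.9 rgb [156. 131. 105.]
[241. 252.] 205 z 26.3 xy [ 452.5 -106. ] wh [43.5 27.7] a 74.1 rgb [187. 182. 172.]
[358. 276.] 184 z 35.1 xy [ 701.4 -239.3] wh [21.6 22.9] a 35.6 rgb [144. 146. 142.]
[242. 281.] 235 z 27.0 xy [ 444.  -198.8] wh [27.7 41.2] a 0.2 rgb [190. 185. 176.]
[176. 296.] 353 z 14.2 xy [ 299.8 -211.3] wh [56.1 58.1] a 44.4 rgb [134. 147. 147.]
[271. 331.] 3800 z 62.7 xy [ 486.9 -340.3] wh [53.9 12.2] a 73.5 rgb [149. 150. 145.]
[401. 365.] 4433 z 52.1 xy [ 703.1 -446. ] wh [15.3 60.9] a 18.1 rgb [ 41.  85. 170.]
mat [244.41641104 162.09125767] ((512.109619140625, 350.2518310546875), (127.1051254272461, 251.78123474121094), 78.27478790283203) 0.9323013538144096
```

```bash
cat > plan.py <<'E'
# usage: plan.py "x,y,z,yaw[,rx,rz];...|..."  ';' = waypoint of one call, '|' = new call (assumed reached). rx,rz: extra tilt about tool x,z (deg)
import sys; from h import *
def mat(p):
    T=np.eye(4); rx,rz=(list(p[4:])+[0,0])[:2]
    T[:3,:3]=(Ro.from_euler('z',p[3],degrees=True)*Ro.from_euler('x',-90,degrees=True)*Ro.from_rotvec([np.radians(rx),0,0])*Ro.from_rotvec([0,0,np.radians(rz)])).as_matrix(); T[:3,3]=p[:3]; return T
if __name__=='__main__':
    s=r.sense(); print('now',s['time'].__round__(2),s['tool_pos'].round(1),s['tcp_rot'].round(2),'gap',round(s['finger_gap'],1),'F',s['ft_force'].round(1))
    T=T_tool()
    for call in sys.argv[1].split('|'):
        for w in call.split(';'):
            M=mat([float(v) for v in w.split(',')]); D=np.linalg.inv(T)@M
            rv=Ro.from_matrix(D[:3,:3]).as_rotvec()
            print('  lin',(D[:3,3]/300).round(4).tolist(),'tw',(rv/(np.pi/2)).round(4).tolist(),'rows',round(max(np.linalg.norm(D[:3,3])/41.7,np.degrees(np.linalg.norm(rv))/7.16),1))
        T=M; print(' --')
E
python3 plan.py "440,270,230,40|633,19,200,12"
```

```text
now 0.15 [257.9 541.3 230.4] [-89.99   0.09  64.52] gap 85.1 F [ 0.3  0.  -0. ]
  lin [-0.5551, 0.0022, -0.9369] tw [0.0001, 0.2724, -0.0009] rows 7.8
 --
  lin [-0.045, 0.1, -1.0545] tw [0.0, 0.3111, -0.0] rows 7.6
 --
```

Request:
move_arm(linear=[[-0.57,0.0,-0.99],[-0.57,0.0,-0.99],[-0.57,0.0,-0.99],[-0.57,0.0,-0.99],[-0.57,0.0,-0.99],[-0.57,0.0,-0.99],[-0.57,0.0,-0.99],[-0.57,0.0,-0.99],[-0.57,0.0,-0.99],[-0.57,0.0,-0.99],[-0.57,0.0,-0.99]], twist=[[0,0.272,0],[0,0.272,0],[0,0.272,0],[0,0.272,0],[0,0.272,0],[0,0.272,0],[0,0.272,0],[0,0.272,0],[0,0.272,0],[0,0.272,0],[0,0.272,0]], hand=[1,1,1,1,1,1,1,1,1,1,1], force=60)

```text
time: 1.07
tool_pos: [452.4, 258.8, 230.4]
tcp_rot: [-90.0, 0.1, 39.9]
ft_force: [0.4, 0.4, -0.2]
finger_gap: 84.9
```

Request:
move_arm(linear=[[-0.045,0.1,-0.99],[-0.045,0.1,-0.99],[-0.045,0.1,-0.99],[-0.045,0.1,-0.99],[-0.045,0.1,-0.99],[-0.045,0.1,-0.99],[-0.045,0.1,-0.99],[-0.045,0.1,-0.99],[-0.045,0.1,-0.99],[-0.045,0.1,-0.99],[-0.045,0.1,-0.99]], twist=[[0,0.311,0],[0,0.311,0],[0,0.311,0],[0,0.311,0],[0,0.311,0],[0,0.311,0],[0,0.311,0],[0,0.311,0],[0,0.311,0],[0,0.311,0],[0,0.311,0]], hand=[0.2,0.2,0.2,0.2,0.2,0.2,0.2,0.2,0.2,0.2,0.2])

```text
time: 1.98
tool_pos: [632.1, 24.7, 200.4]
tcp_rot: [-90.0, 0.1, 12.1]
ft_force: [-1.2, 0.7, -0.3]
finger_gap: 51.2
```

```bash
python3 - <<'E'
from h import *
d=snap('wrist'); save('w1',d['frame']); P=cloud(d)
Z=P[...,2]; m=np.isfinite(Z)&(abs(P[...,1])<130)&(P[...,0]>560)&(P[...,0]<700)
print(np.histogram(Z[m],bins=np.arange(-5,120,5)))
for lo,hi,nm in((66,95,'grip'),(42,60,'top')):
    q=P[m&(Z>lo)&(Z<hi)]; 
    if len(q)>20: print(nm,len(q),np.median(q[:,2]),cv2.minAreaRect(q[:,:2].astype(np.float32)))
E
python3 plan.py "633,19,100,12;633,19,54,12"
```

```text
(array([ 4106,  9827,     0,     0,     0,   432,  1084,     0,     0,
           0, 13969,  3386,    25,    22,    19,    24,   480,   843,
           0,     0,     0,     0,     0,     0]), array([ -5,   0,   5,  10,  15,  20,  25,  30,  35,  40,  45,  50,  55,
        60,  65,  70,  75,  80,  85,  90,  95, 100, 105, 110, 115]))
grip 1363 80.23947870664784 ((632.7837524414062, 21.162504196166992), (13.468748092651367, 59.884193420410156), 11.83564281463623)
top 17380 49.416121577969534 ((632.7340698242188, 20.245147705078125), (70.86807250976562, 201.20724487304688), 11.48730754852295)
now 2.03 [632.1  24.7 200.7] [-9.001e+01  9.000e-02  1.208e+01] gap 51.2 F [-0.3 -0.   0. ]
  lin [-0.0004, 0.3355, -0.0191] tw [0.0001, 0.0008, -0.001] rows 2.4
  lin [-0.0002, 0.4889, -0.019] tw [0.0001, 0.0008, -0.001] rows 3.5
 --
```

View pics/w1.png

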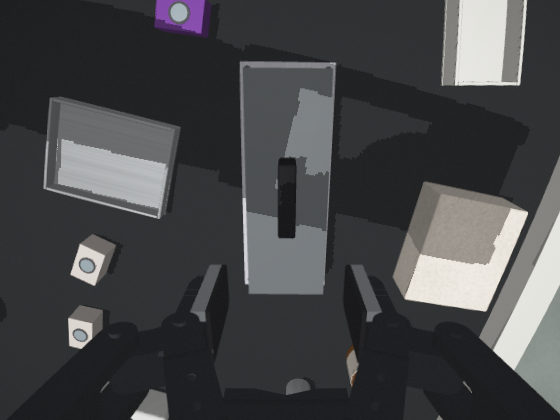

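Grey hood confirmed: bar at (287,197), top at 80 mm, hood centre (632.7, 20.7); purple block at (180,12) stays out.

Request:
move_arm(linear=[[0,0.25,-0.013],[0,0.4,-0.013],[0,0.485,-0.013],[0,0.485,-0.013],[0,0.485,-0.013],[0,0.485,-0.013],[0,0.485,-0.013],[0,0.485,-0.013],[0,0.485,-0.013],[0,0.485,-0.013],[0,0.485,-0.013]], twist=[[0,0,0],[0,0,0],[0,0,0],[0,0,0],[0,0,0],[0,0,0],[0,0,0],[0,0,0],[0,0,0],[0,0,0],[0,0,0]], hand=[0.2,0.2,0.2,0.2,-1,-1,-1,-1,-1,-1,-1], force=60)

```text
time: 2.95
tool_pos: [634.5, 21.2, 58.1]
tcp_rot: [-90.0, -0.2, 12.1]
ft_force: [-1.4, 2.4, 8.0]
finger_gap: 12.3
```

Request:
move_arm(linear=[[0,-0.1,0],[0,-0.2,0],[0,-0.3,0.0],[0,-0.35,0.1],[0,-0.35,0.2],[-0.05,-0.35,0.3],[-0.1,-0.35,0.4],[-0.1,-0.35,0.5],[-0.1,-0.35,0.5]], twist=[[0,0,0],[0,0,0],[0,0,0],[0,-0.05,0],[0,-0.1,0],[0,-0.17,0],[0,-0.24,0],[0,-0.3,0],[0,-0.3,0]], hand=[-1,-1,-1,-1,-1,-1,-1,-1,-1])

```text
time: 3.7
tool_pos: [571.7, 166.4, 163.8]
tcp_rot: [-90.0, -0.2, 39.6]
ft_force: [0.4, -0.4, -2.3]
finger_gap: 12.9
```

```bash
python3 plan.py "511,349,150,78.7;511,349,80,78.7|511,349,33,78.7|511,349,130,78.7"
```

```text
now 3.7 [571.7 166.4 163.8] [-90.    -0.22  39.62] gap 12.9 F [ 0.4 -0.4 -2.3]
  lin [0.2321, 0.0469, 0.5979] tw [0.0009, -0.4342, 0.0024] rows 5.5
  lin [0.2312, 0.2802, 0.5979] tw [0.0009, -0.4342, 0.0024] rows 5.5
 --
  lin [0.0, 0.1567, 0.0] tw [-0.0, 0.0, -0.0] rows 1.1
 --
  lin [0.0, -0.3233, 0.0] tw [-0.0, 0.0, -0.0] rows 2.3
 --
```

Request:
move_arm(linear=[[0.06,0.02,0.12],[0.12,0.03,0.24],[0.18,0.04,0.36],[0.23,0.047,0.48],[0.232,0.047,0.598],[0.232,0.047,0.598],[0.232,0.13,0.598],[0.232,0.22,0.598],[0.232,0.3,0.598],[0.232,0.3,0.598],[0.232,0.3,0.598]], twist=[[0,-0.072,0],[0,-0.145,0],[0,-0.22,0],[0,-0.29,0],[0,-0.36,0],[0,-0.434,0],[0,-0.434,0],[0,-0.434,0],[0,-0.434,0],[0,-0.434,0],[0,-0.434,0]], hand=[-1,-1,-1,-1,-1,-1,-1,-1,-1,-1,-1])

```text
time: 4.62
tool_pos: [510.2, 348.2, 72.9]
tcp_rot: [-90.0, -0.0, 78.6]
ft_force: [0.3, -0.4, -1.3]
finger_gap: 13.1
```

```bash
python3 plan.py "511,349,37,78.7|511,349,150,78.7"; python3 - <<'E'
from h import *
d=snap('side'); save('s1',d['frame'][100:260,150:350]); P=cloud(d)
m=(P[...,0]>380)&(P[...,0]<650)&(P[...,1]>270)&(P[...,1]<430)&(P[...,2]>8)&(P[...,2]<200)
print(np.histogram(P[m][:,2],bins=np.arange(5,120,5)))
E
```

```text
now 4.62 [510.2 348.2  72.9] [-8.999e+01 -3.000e-02  7.863e+01] gap 13.1 F [ 0.3 -0.4 -1.3]
  lin [0.003, 0.1198, -0.0022] tw [-0.0001, -0.0007, 0.0004] rows 0.9
 --
  lin [0.0, -0.3767, 0.0] tw [-0.0, 0.0, -0.0] rows 2.7
 --
(array([  0,   0,   0,   0,   0,   0,  46,  85,  92,  87, 109, 525,  28,
        21,  22,  27,  31,  34,  11,  11,   4,   1]), array([  5,  10,  15,  20,  25,  30,  35,  40,  45,  50,  55,  60,  65,
        70,  75,  80,  85,  90,  95, 100, 105, 110, 115]))
```

Request:
move_arm(linear=[[0,0.06,0],[0,0.1,0],[0,0.12,0],[0,0.12,0],[0,0.12,0],[0,0.12,0],[0,0.12,0],[0,0.0,0],[0,-0.12,0],[0,-0.25,0],[0,-0.35,0],[0,-0.35,0]], twist=[[0,0,0],[0,0,0],[0,0,0],[0,0,0],[0,0,0],[0,0,0],[0,0,0],[0,0,0],[0,0,0],[0,0,0],[0,0,0],[0,0,0]], hand=[-1,-1,-1,-1,0,0,0,0,0,0,0,0])

```text
time: 5.67
tool_pos: [515.4, 351.2, 190.4]
tcp_rot: [-90.8, -0.7, 78.7]
ft_force: [1.4, 0.2, 2.4]
finger_gap: 42.6
```

```bash
python3 plan.py "585,160,210,40|640,-20,230,12"
```

```text
now 5.67 [515.4 351.2 190.4] [-90.78  -0.72  78.65] gap 42.6 F [1.4 0.2 2.4]
  lin [-0.5784, -0.0677, -0.3539] tw [0.0057, 0.4294, 0.0106] rows 5.4
 --
  lin [-0.2452, -0.0667, -0.5775] tw [0.0, 0.3111, -0.0] rows 4.5
 --
```

Request:
move_arm(linear=[[-0.1,-0.05,-0.06],[-0.2,-0.067,-0.12],[-0.3,-0.067,-0.18],[-0.4,-0.067,-0.24],[-0.5,-0.067,-0.3],[-0.578,-0.067,-0.354],[-0.578,-0.067,-0.354],[-0.578,-0.067,-0.354]], twist=[[0,0.07,0],[0,0.14,0],[0,0.21,0],[0,0.28,0],[0,0.36,0],[0,0.43,0],[0.006,0.43,0.01],[0.006,0.43,0.01]], hand=[0.3,0.3,0.3,0.3,0.3,0.3,0.3,0.3])

```text
time: 6.33
tool_pos: [585.9, 158.6, 210.4]
tcp_rot: [-90.0, -0.1, 39.8]
ft_force: [-0.2, -0.2, -0.2]
finger_gap: 55.4
```

Request:
move_arm(linear=[[-0.06,-0.02,-0.14],[-0.12,-0.04,-0.28],[-0.18,-0.06,-0.42],[-0.245,-0.067,-0.578],[-0.245,-0.067,-0.578],[-0.245,-0.067,-0.578],[-0.245,-0.067,-0.578],[-0.245,-0.067,-0.578]], twist=[[0,0.07,0],[0,0.14,0],[0,0.21,0],[0,0.28,0],[0,0.311,0],[0,0.311,0],[0,0.311,0],[0,0.311,0]], hand=[0.3,0.3,0.3,0.3,0.3,0.3,0.3,0.3])

```text
time: 7.0
tool_pos: [640.4, -20.1, 230.4]
tcp_rot: [-89.9, -0.0, 12.0]
ft_force: [0.1, 0.6, -0.6]
finger_gap: 55.7
```

```bash
python3 - <<'E'
from h import *
d=snap('wrist'); save('w2',d['frame']); np.save('w2.npy',d,allow_pickle=True); P=cloud(d); Z=P[...,2]
print(r.sense()['tool_pos'],r.sense()['tcp_rot'])
near=np.hypot(P[...,0]-633,P[...,1]-20)<115
for lo,hi,nm in((22,28,'plate'),(36,45,'bars'),(10,20,'floor')):
    m=(near&(Z>lo)&(Z<hi)).astype(np.uint8); k,L,st,ce=cv2.connectedComponentsWithStats(m)
    for i in range(1,k):
        if st[i,4]>80: q=P[L==i]; print(nm,ce[i].round(),st[i,4],np.median(q[:,2]).round(1),cv2.minAreaRect(q[:,:2].astype(np.float32)))
for n in('scene','side'):
  d=snap(n); P=cloud(d); m=(P[...,0]>380)&(P[...,0]<650)&(P[...,1]>240)&(P[...,1]<450)&(P[...,2]>20)&(P[...,2]<33)
  print(n,np.median(P[m][:,2]),cv2.minAreaRect(P[m][:,:2].astype(np.float32)))
  # blocks
  hsv=cv2.cvtColor(d['frame'],cv2.COLOR_RGB2HSV)
E
```

```text
[640.23706142 -19.74453019 230.30727755] [-8.99094561e+01 -3.66365684e-02  1.20009849e+01]
plate [286. 120.] 13834 25.3 ((631.8280029296875, 21.2978515625), (80.64568328857422, 211.2095184326172), 11.075039863586426)
bars [286. 158.] 363 40.2 ((636.6671142578125, -2.646498680114746), (11.330460548400879, 25.873035430908203), 11.840987205505371)
floor [287.  46.] 1574 15.5 ((617.0537719726562, 95.2746353149414), (30.374135971069336, 41.40515899658203), 11.070384979248047)
floor [176. 104.] 283 17.4 ((521.2911987304688, 21.024505615234375), (55.022560119628906, 3.8296725749969482), 87.33840942382812)
floor [286. 102.] 1419 15.5 ((626.9654541015625, 45.516632080078125), (29.921966552734375, 41.86701202392578), 11.29236125946045)
floor [272. 154.] 81 15.8 ((622.7088623046875, -6.536846160888672), (1.0992448329925537, 39.77932357788086), 11.464780807495117)
floor [285. 202.] 1091 15.5 ((646.6546020507812, -53.33290481567383), (29.71909523010254, 40.04752731323242), 11.229938507080078)
scene 27.65674594032305 ((511.2674255371094, 347.70977783203125), (71.80906677246094, 203.9884490966797), 78.47567749023438)
side 25.014918984636893 ((511.1590270996094, 345.27734375), (76.6139907836914, 199.1949920654297), 78.66773986816406)
```

View pics/w2.png

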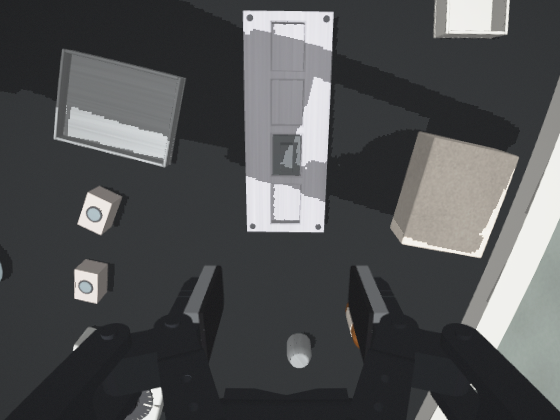

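One plug only, bar at (287,155) in pocket1; pockets at rows 46, 102, 155, 202. Holder at (631.8, 21.3), 11.2°; hood lies centred on the mat.

```bash
python3 plan.py "636.6,-3,80,11.4;636.6,-3,28,11.4|636.6,-3,100,11.4;463,6,100,-3.4;463,6,50,-3.4|463,6,20,-3.4|463,6,110,-3.4"
```

```text
now 7.15 [640.2 -19.7 230.4] [-8.993e+01 -4.000e-02  1.200e+01] gap 55.3 F [-0.1  0.1 -0.1]
  lin [-0.0005, 0.5013, 0.0564] tw [-0.0008, 0.0067, 0.0004] rows 3.6
  lin [-0.0006, 0.6746, 0.0561] tw [-0.0008, 0.0067, 0.0004] rows 4.9
 --
  lin [0.0, -0.24, 0.0] tw [-0.0, 0.0, -0.0] rows 1.7
  lin [-0.5613, -0.24, 0.1438] tw [-0.0, 0.1644, -0.0] rows 4.5
  lin [-0.5613, -0.0733, 0.1438] tw [-0.0, 0.1644, -0.0] rows 4.2
 --
  lin [0.0, 0.1, -0.0] tw [0.0, -0.0, 0.0] rows 0.7
 --
  lin [0.0, -0.3, 0.0] tw [0.0, -0.0, 0.0] rows 2.2
 --
```

Request:
move_arm(linear=[[0,0.13,0.056],[0,0.26,0.056],[0,0.39,0.056],[0,0.52,0.056],[0,0.6,0.056],[0,0.65,0.056],[0,0.673,0.056],[0,0.673,0.056],[0,0.673,0.056],[0,0.673,0.056],[0,0.673,0.056],[0,0.673,0.056]], twist=[[0,0.007,0],[0,0.007,0],[0,0.007,0],[0,0.007,0],[0,0.007,0],[0,0.007,0],[0,0.007,0],[0,0.007,0],[0,0.007,0],[0,0.007,0],[0,0.007,0],[0,0.007,0]], hand=[0.2,0.1,0.1,0.1,0.1,0.1,0.1,0.1,-1,-1,-1,-1])

```text
time: 8.15
tool_pos: [638.6, -3.0, 31.0]
tcp_rot: [-90.0, -0.3, 11.4]
ft_force: [-0.4, 1.2, 5.2]
finger_gap: 10.0
```

Request:
move_arm(linear=[[0,0,0],[0,-0.05,0],[0,-0.12,0],[0,-0.24,0],[-0.14,-0.24,0.036],[-0.28,-0.24,0.072],[-0.42,-0.24,0.108],[-0.561,-0.24,0.144],[-0.561,-0.2,0.144],[-0.561,-0.12,0.144],[-0.561,-0.07,0.144],[-0.561,-0.07,0.144]], twist=[[0,0,0],[0,0,0],[0,0,0],[0,0,0],[0,0.04,0],[0,0.08,0],[0,0.12,0],[0,0.164,0],[0,0.164,0],[0,0.164,0],[0,0.164,0],[0,0.164,0]], hand=[-1,-1,-1,-1,-1,-1,-1,-1,-1,-1,-1,-1])

```text
time: 9.15
tool_pos: [462.9, 6.2, 49.6]
tcp_rot: [-89.9, -0.1, -3.4]
ft_force: [-0.5, -0.4, -0.8]
finger_gap: 9.8
```

```bash
python3 plan.py "463,6,20,-3.4|463,6,150,-3.4"; python3 - <<'E'
from h import *
d=snap('side'); save('s2',cv2.resize(d['frame'][130:290,140:360],None,fx=3,fy=3))
E
```

```text
now 9.15 [462.9   6.2  49.6] [-8.992e+01 -7.000e-02 -3.390e+00] gap 9.8 F [-0.5 -0.4 -0.8]
  lin [0.0002, 0.0987, -0.0009] tw [-0.0009, 0.0001, 0.0008] rows 0.7
 --
  lin [0.0, -0.4333, 0.0] tw [0.0, -0.0, 0.0] rows 3.1
 --
```

View pics/s2.png

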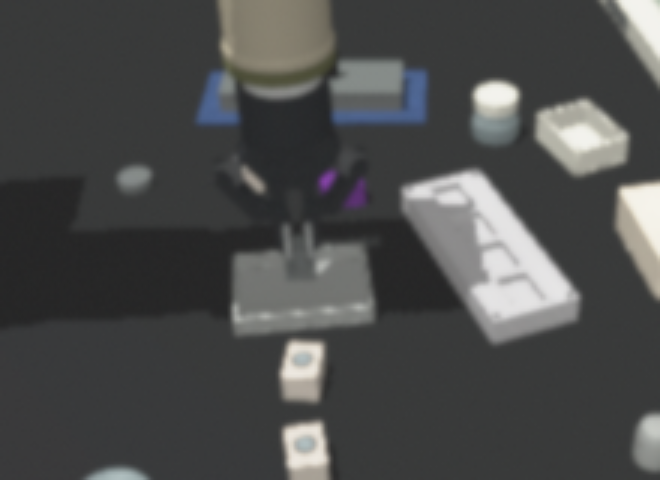

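The plug is held over the tray's middle at (300,265).

Request:
move_arm(linear=[[0,0.05,0],[0,0.095,0],[0,0.098,0],[0,0.098,0],[0,0.098,0],[0,0.098,0],[0,0.098,0],[0,0.0,0],[0,-0.12,0],[0,-0.22,0],[0,-0.333,0],[0,-0.333,0]], twist=[[0,0,0],[0,0,0],[0,0,0],[0,0,0],[0,0,0],[0,0,0],[0,0,0],[0,0,0],[0,0,0],[0,0,0],[0,0,0],[0,0,0]], hand=[-1,-1,-1,-1,-0.1,-0.1,-0.1,0,0,0,0,0])

```text
time: 10.2
tool_pos: [468.2, 5.6, 159.4]
tcp_rot: [-89.9, -0.8, -3.4]
ft_force: [1.3, 1.0, 0.7]
finger_gap: 42.5
```

```bash
cat > look.py <<'E'
# wrist view: white tops at 20..32 mm (blocks) and any tall parts in a window
from h import *
import sys
def blocks(d,lo=20,hi=33):
    P=cloud(d); Z=P[...,2]; f=d['frame'].astype(int)
    hsv=cv2.cvtColor(d['frame'],cv2.COLOR_RGB2HSV)
    m=(np.isfinite(Z)&(Z>lo)&(Z<hi)&(P[...,0]>300)&(P[...,0]<760)).astype(np.uint8)
    k,L,st,ce=cv2.connectedComponentsWithStats(m); out=[]
    for i in range(1,k):
        q=P[L==i]
        if st[i,4]<100: continue
        t=q[q[:,2]>np.percentile(q[:,2],80)-3]; rc=cv2.minAreaRect(t[:,:2].astype(np.float32))
        (w,h),a=rc[1],rc[2]
        if w>h: w,h,a=h,w,a-90   # a = direction of the short side (block x)
        out.append((ce[i].round().tolist(),np.round(rc[0],1).tolist(),round(float(np.median(t[:,2])),1),(round(w,1),round(h,1)),round(a,1),f[L==i].mean(0).round().tolist()))
    return out
if __name__=='__main__':
    for n in sys.argv[1:]:
        d=snap(n); save('l_%s_%d'%(n,int(r.sense()['time']*100)),d['frame'])
        for o in blocks(d):
            if 22<o[3][0]<36 and 34<o[3][1]<48: print(n,*o)
E
python3 look.py scene side
python3 - <<'E'
from h import *
d=snap('scene'); P=cloud(d); q=P[(abs(P[...,0]-463)<40)&(abs(P[...,1]-6)<50)]; print(np.histogram(q[:,2],bins=np.arange(0,50,4)))
E
python3 plan.py "455,-120,150,-15"
```

```text
scene [228.0, 191.0] [444.3, -195.6] 26.4 (29.8, 39.8) 2.9 [190.0, 186.0, 182.0]
scene [389.0, 194.0] [433.7, 198.2] 26.6 (29.7, 38.1) -17.5 [189.0, 184.0, 180.0]
scene [265.0, 195.0] [453.6, -103.5] 26.8 (29.5, 39.7) -14.6 [192.0, 187.0, 184.0]
scene [369.0, 222.0] [518.6, 145.5] 26.6 (28.6, 39.7) -88.1 [118.0, 75.0, 152.0]
side [240.0, 250.0] [452.6, -105.5] 24.8 (27.2, 42.8) -15.2 [216.0, 212.0, 204.0]
side [241.0, 279.0] [443.9, -197.6] 24.9 (27.7, 40.8) -0.2 [216.0, 213.0, 205.0]
(array([582, 207,  35,  79,  74,  10,  31,  24,   0,   0,   0,   0]), array([ 0,  4,  8, 12, 16, 20, 24, 28, 32, 36, 40, 44, 48]))
now 10.35 [464.1   6.  151.6] [-89.92  -0.23  -3.39] gap 42.5 F [-0.1 -0.4  0.1]
  lin [-0.0055, 0.0046, -0.421] tw [-0.0012, 0.129, 0.0024] rows 3.0
 --
```

```bash
python3 plan.py "441,-148,170,-15"
```

```text
now 10.35 [464.1   6.  151.6] [-89.92  -0.23  -3.39] gap 42.5 F [-0.1 -0.4  0.1]
  lin [-0.0463, -0.0624, -0.5169] tw [-0.0012, 0.129, 0.0024] rows 3.8
 --
```

Request:
move_arm(linear=[[-0.01,-0.03,-0.13],[-0.02,-0.06,-0.26],[-0.035,-0.06,-0.4],[-0.046,-0.062,-0.517],[-0.046,-0.062,-0.517],[-0.046,-0.062,-0.517],[-0.046,-0.062,-0.517]], twist=[[0,0.06,0],[0,0.1,0],[0,0.129,0.0],[0,0.129,0.002],[0,0.129,0.002],[0,0.129,0.002],[0,0.129,0.002]], hand=[0.2,0.2,0.2,0.2,0.2,0.2,0.2])

```text
time: 10.93
tool_pos: [440.2, -147.6, 168.4]
tcp_rot: [-89.8, 0.1, -15.1]
ft_force: [-0.3, -0.0, -0.3]
finger_gap: 51.4
```

```bash
python3 look.py wrist; python3 plan.py "453,-104,60,-15;453,-104,12,-15"
```

```text
wrist [286.0, 134.0] [451.2, -104.3] 26.5 (28.0, 39.5) -15.2 [226.0, 224.0, 222.0]
wrist [304.0, 239.0] [443.3, -195.9] 26.5 (28.0, 41.0) -0.1 [238.0, 238.0, 238.0]
now 10.98 [ 440.5 -147.   168.6] [-89.84   0.1  -14.98] gap 51.1 F [ 0.1  0.1 -0.2]
  lin [0.0038, 0.3624, 0.1483] tw [-0.0017, 0.0002, -0.0011] rows 2.8
  lin [0.0041, 0.5224, 0.1479] tw [-0.0017, 0.0002, -0.0011] rows 3.9
 --
```

Request:
move_arm(linear=[[0,0.13,0.05],[0,0.26,0.1],[0,0.38,0.147],[0,0.46,0.147],[0,0.51,0.147],[0,0.528,0.147],[0,0.528,0.147],[0,0.528,0.147],[0,0.528,0.147],[0,0.528,0.147],[0,0.528,0.147],[0,0.528,0.147]], twist=[[-0.001,0.002,0],[-0.001,0.002,0],[-0.001,0.002,0],[-0.001,0.002,0],[-0.001,0.002,0],[-0.001,0.002,0],[-0.001,0.002,0],[-0.001,0.002,0],[-0.001,0.002,0],[-0.001,0.002,0],[-0.001,0.002,0],[-0.001,0.002,0]], hand=[0.2,0.2,0.2,0.2,0.2,0.2,0.2,0.2,-1,-1,-1,-1], force=50)

```text
time: 11.98
tool_pos: [453.4, -104.5, 12.2]
tcp_rot: [-89.9, -0.1, -15.2]
ft_force: [0.7, 1.8, 7.6]
finger_gap: 26.6
```

```bash
cat > rock.py <<'E'
# rock.py px,py,yaw h  dz : TCP poses for rocking a block (underside h below TCP, centre dz along tool z from the TCP)
import sys; from plan import *
def seq(px,py,yaw,h,dz=0,du=0):
    a=np.radians(yaw); ex=np.array([np.cos(a),np.sin(a),0]); ey=np.array([-np.sin(a),np.cos(a),0]); out=[]
    for th,ph,u,w in ((-12,4,18.5,60),(-12,4,18.5,12),(-12,4,18.5,-2),(-6,2,19.5,-5),(0,0,20,-8),(0,0,20,-9.5)):
        R=mat([0,0,0,yaw,th,ph])[:3,:3]
        cx=14*np.cos(np.radians(ph))-0.4*(ph>0)
        p=np.array([px,py,25])+ex*cx+ey*(u+du)+[0,0,w]
        out.append(','.join('%.1f'%v for v in [*(p-R@[14,h,20+dz]),yaw,th,ph]))
    return out
if __name__=='__main__':
    px,py,yaw=map(float,sys.argv[1].split(',')); print(*seq(px,py,yaw,*map(float,sys.argv[2:])),sep='\n')
E
python3 plan.py "451,-104,100,-15"; python3 rock.py 646.4,-52.3,11.2 11
```

```text
now 11.98 [ 453.4 -104.5   12.2] [-89.94  -0.1  -15.18] gap 26.6 F [0.7 1.8 7.6]
  lin [-0.0077, -0.2927, -0.0001] tw [-0.0007, -0.002, 0.0011] rows 2.1
 --
646.5,-50.8,100.8,11.2,-12.0,4.0
646.5,-50.8,52.8,11.2,-12.0,4.0
646.5,-50.8,38.8,11.2,-12.0,4.0
646.2,-51.5,33.5,11.2,-6.0,2.0
646.4,-52.3,28.0,11.2,0.0,0.0
646.4,-52.3,26.5,11.2,0.0,0.0
```

```bash
python3 rock.py 646.4,-52.3,11.2 12.2; python3 plan.py "453.4,-104.5,90,-15.2;646.5,-50.8,102,11.2,-12,4"
```

```text
646.5,-50.6,102.0,11.2,-12.0,4.0
646.5,-50.6,54.0,11.2,-12.0,4.0
646.5,-50.6,40.0,11.2,-12.0,4.0
646.2,-51.4,34.7,11.2,-6.0,2.0
646.4,-52.3,29.2,11.2,0.0,0.0
646.4,-52.3,27.7,11.2,0.0,0.0
now 11.98 [ 453.4 -104.5   12.2] [-89.94  -0.1  -15.18] gap 26.6 F [0.7 1.8 7.6]
  lin [0.0004, -0.2593, 0.0004] tw [-0.0007, 0.0002, 0.0011] rows 1.9
  lin [0.5749, -0.298, 0.3417] tw [-0.1415, -0.2874, 0.014] rows 5.3
 --
```

Request:
move_arm(linear=[[0,0,0],[0,-0.08,0],[0,-0.18,0],[0,-0.28,0],[0.12,-0.298,0.07],[0.24,-0.298,0.14],[0.36,-0.298,0.21],[0.48,-0.298,0.28],[0.575,-0.298,0.342],[0.575,-0.298,0.342],[0.575,-0.298,0.342],[0.575,-0.298,0.342]], twist=[[0,0,0],[0,0,0],[0,0,0],[0,0,0],[-0.03,-0.06,0],[-0.06,-0.12,0],[-0.09,-0.18,0.01],[-0.12,-0.24,0.01],[-0.141,-0.287,0.014],[-0.141,-0.287,0.014],[-0.141,-0.287,0.014],[-0.141,-0.287,0.014]], hand=[-1,-1,-1,-1,-1,-1,-1,-1,-1,-1,-1,-1])

```text
time: 12.98
tool_pos: [646.0, -50.8, 101.5]
tcp_rot: [-102.0, 4.0, 10.3]
ft_force: [-0.5, 0.1, -0.7]
finger_gap: 26.7
```

```bash
python3 plan.py "646.5,-50.6,54,11.2,-12,4;646.5,-50.6,40,11.2,-12,4;646.2,-51.4,34.7,11.2,-6,2;646.4,-52.3,29.2,11.2;646.4,-52.3,27,11.2"; python3 - <<'E'
from h import *
d=snap('wrist'); save('w3',d['frame'])
E
```

```text
now 12.98 [646.  -50.8 101.5] [-101.96    3.96   10.3 ] gap 26.7 F [-0.5  0.1 -0.7]
  lin [0.0125, 0.1545, 0.033] tw [-0.0008, -0.0006, -0.0006] rows 1.1
  lin [0.0158, 0.2, 0.0426] tw [-0.0008, -0.0006, -0.0006] rows 1.5
  lin [0.0155, 0.2179, 0.0439] tw [0.0658, -0.0041, -0.0228] rows 1.6
  lin [0.0169, 0.2364, 0.0447] tw [0.1325, -0.0053, -0.0448] rows 1.8
  lin [0.0174, 0.2436, 0.0462] tw [0.1325, -0.0053, -0.0448] rows 1.8
 --
```

View pics/w3.png

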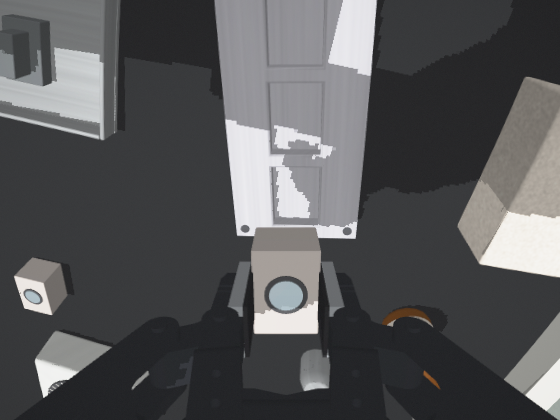

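Block held squarely, window at (286,294), pocket 0 at (298,193). Measuring how it sits in the jaws.

```bash
cat > held.py <<'E'
from h import *
def held(d):
    P=cloud(d); T=d['C']@np.linalg.inv(np.array(d['hand_eye'])); q=(P-T[:3,3])@T[:3,:3]
    m=(abs(q[...,0])<13)&(q[...,1]<-5)&(q[...,1]>-22)&(abs(q[...,2])<32)&(d['frame'].astype(int).sum(2)>200)
    t=q[m]; y0=np.median(t[:,1]); tt=t[abs(t[:,1]-y0)<2]
    f=(abs(q[...,0])<10)&(q[...,2]>12)&(q[...,2]<30)&(q[...,1]>y0+4)&(q[...,1]<10)
    A=np.c_[tt[:,0],tt[:,2],np.ones(len(tt))]; c=np.linalg.lstsq(A,tt[:,1],rcond=None)[0]
    print('top y',y0.round(2),'h',(y0+26).round(2),'z range',np.percentile(tt[:,2],[0.5,99.5]).round(1),'front face z',np.median(q[f][:,2]).round(2),f.sum(),'slope deg',np.degrees(c[:2]).round(2))
def floors(d):
    P=cloud(d); Z=P[...,2]; near=np.hypot(P[...,0]-632,P[...,1]-21)<115
    m=(near&(Z>12)&(Z<19)).astype(np.uint8); k,L,st,ce=cv2.connectedComponentsWithStats(m)
    for i in range(1,k):
        if st[i,4]>300: q=P[L==i]; print('floor',ce[i].round(),st[i,4],np.median(q[:,2]).round(1),cv2.minAreaRect(q[:,:2].astype(np.float32)))
if __name__=='__main__':
    d=snap('wrist'); held(d); floors(d)
E
python3 held.py
```

```text
top y -14.01 h 11.99 z range [-19.6  20.2] front face z 19.94 876 slope deg [0.21 0.31]
floor [105.  42.] 758 17.0 ((520.8717041015625, 16.20368194580078), (50.05867385864258, 5.00247859954834), 87.63739776611328)
floor [295.  31.] 3581 15.4 ((627.7542114257812, 40.86790466308594), (29.813343048095703, 31.975139617919922), 10.429553031921387)
floor [296. 115.] 3473 15.4 ((636.8411865234375, -4.262382507324219), (30.027196884155273, 40.32044982910156), 11.21491527557373)
floor [296. 192.] 2434 15.4 ((646.7841186523438, -54.36343765258789), (29.823762893676758, 38.72037887573242), 11.012836456298828)
```

Request:
move_arm(linear=[[0.007,0.08,0.017],[0.013,0.155,0.032],[0.015,0.18,0.038],[0.016,0.2,0.042],[0.016,0.21,0.042],[0.016,0.218,0.043],[0.0165,0.227,0.0435],[0.017,0.236,0.0435],[0.0175,0.243,0.045],[0.0175,0.246,0.0455],[0.0175,0.246,0.0455],[0.0175,0.246,0.0455]], twist=[[0,0,0],[0,0,0],[0,0,0],[0,0,0],[0.03,0,-0.01],[0.066,-0.004,-0.023],[0.1,-0.005,-0.034],[0.132,-0.005,-0.045],[0.132,-0.005,-0.045],[0.132,-0.005,-0.045],[0.132,-0.005,-0.045],[0.132,-0.005,-0.045]], hand=[-1,-1,-1,-1,-1,-1,-1,-1,-1,-1,-1,-1])

```text
time: 14.08
tool_pos: [649.1, -55.4, 34.9]
tcp_rot: [-90.3, -0.4, 11.1]
ft_force: [-13.9, -2.1, 31.8]
finger_gap: 26.7
```

```bash
python3 held.py; python3 plan.py "646.4,-52.7,27,11.2;646.4,-52.7,150,11.2"
```

```text
top y -14.97 h 11.03 z range [-19.1  20.3] front face z 19.74 1138 slope deg [0.95 3.85]
floor [36. 56.] 1479 16.6 ((521.2095947265625, 17.110923767089844), (53.14158248901367, 5.236863136291504), 87.28431701660156)
floor [281.  42.] 6112 15.4 ((627.6903686523438, 41.91132354736328), (30.193204879760742, 33.89435958862305), 11.395377159118652)
floor [282. 150.] 6182 15.4 ((636.6387329101562, -3.651430130004883), (30.12765121459961, 41.554203033447266), 11.118833541870117)
floor [282. 224.] 731 15.4 ((643.9844970703125, -40.27992630004883), (29.93402671813965, 11.094407081604004), 11.722770690917969)
now 14.13 [649.1 -55.4  34.9] [-90.3   -0.44  11.08] gap 26.6 F [-13.1  -1.6  31.1]
  lin [-0.0073, 0.0262, 0.0107] tw [0.0033, -0.0013, 0.0049] rows 0.2
  lin [-0.0042, -0.3838, 0.0085] tw [0.0033, -0.0013, 0.0049] rows 2.8
 --
```

Request:
move_arm(linear=[[-0.004,-0.02,0.005],[-0.007,-0.04,0.01],[-0.007,-0.05,0.01],[-0.007,-0.05,0.01]], twist=[[-0.02,0,0],[-0.04,0,0],[-0.06,0,0],[-0.06,0,0]], hand=[-1,-1,-1,-1])

```text
time: 14.47
tool_pos: [647.6, -52.5, 52.9]
tcp_rot: [-95.8, -0.7, 11.1]
ft_force: [-0.4, -0.1, -1.4]
finger_gap: 26.5
```

```bash
python3 held.py;python3 rock.py 646.5,-52.6,11.2 11.2; python3 - <<'E'
from h import *
s=r.sense(); print(s['tool_pos'],s['tcp_rot'],s['ft_force'])
d=snap('wrist'); save('w4',d['frame'])
E
```

```text
top y -14.8 h 11.2 z range [-19.2  20.3] front face z 19.57 803 slope deg [0.85 3.02]
floor [48. 55.] 1349 16.8 ((521.4715576171875, 17.163808822631836), (54.41901397705078, 4.913783550262451), 87.06795501708984)
floor [283.  41.] 5801 15.4 ((627.5939331054688, 42.54006576538086), (29.963130950927734, 35.53878402709961), 11.494568824768066)
floor [283. 146.] 5141 15.4 ((636.8624267578125, -3.94586181640625), (30.05419921875, 41.30415344238281), 11.541385650634766)
floor [284. 218.] 1215 15.4 ((644.307373046875, -41.62559509277344), (29.82639503479004, 13.994441986083984), 10.800384521484375)
646.6,-51.1,101.0,11.2,-12.0,4.0
646.6,-51.1,53.0,11.2,-12.0,4.0
646.6,-51.1,39.0,11.2,-12.0,4.0
646.3,-51.8,33.7,11.2,-6.0,2.0
646.5,-52.6,28.2,11.2,0.0,0.0
646.5,-52.6,26.7,11.2,0.0,0.0
[647.13560494 -52.51715374  52.00497859] [-95.7317213   -0.59759019  11.12577774] [ 0.11598894  0.14409119 -1.17313531]
```

View pics/w4.png

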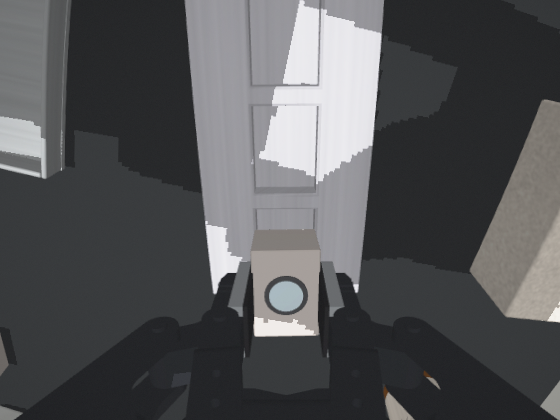

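```bash
cat > rock.py <<'E'
# rock.py px,py,yaw h dz slope : TCP poses rocking a block into a pocket (slope: block's own tilt in the jaws, +z end low, deg)
import sys; from plan import *
def seq(px,py,yaw,h,dz=0,sl=0,steps=((12,3,18.5,10),(12,3,18.5,-3),(8,2,19,-5),(4,1,19.5,-7),(0,0,20,-9),(0,0,20,-10))):
    a=np.radians(yaw); ex=np.array([np.cos(a),np.sin(a),0]); ey=np.array([-np.sin(a),np.cos(a),0]); out=[]
    for th,ph,u,w in steps:
        R=mat([0,0,0,yaw,-th+sl,ph])[:3,:3]
        p=np.array([px,py,25])+ex*(14*np.cos(np.radians(ph))-0.2*(ph>0))+ey*u+[0,0,w]
        c=Ro.from_rotvec([-np.radians(sl),0,0]).apply([14,h,20+dz])
        out.append(','.join('%.1f'%v for v in [*(p-R@c),yaw,-th+sl,ph]))
    return out
if __name__=='__main__':
    px,py,yaw=map(float,sys.argv[1].split(',')); print(*seq(px,py,yaw,*map(float,sys.argv[2:])),sep='\n')
E
python3 rock.py 646.5,-52.8,11.2 11.3 0.3 3 | tee q; python3 plan.py "$(paste -sd';' q)"
```

```text
646.7,-51.6,51.0,11.2,-9.0,3.0
646.7,-51.6,38.0,11.2,-9.0,3.0
646.6,-52.3,34.5,11.2,-5.0,2.0
646.5,-52.8,30.9,11.2,-1.0,1.0
646.6,-53.1,27.3,11.2,3.0,0.0
646.6,-53.1,26.3,11.2,3.0,0.0
now 14.57 [646.8 -52.7  51.2] [-95.68  -0.54  11.11] gap 26.5 F [-0.7  0.3 -0.9]
  lin [0.0005, 0.0004, 0.0038] tw [-0.0369, -0.0008, 0.0391] rows 0.7
  lin [0.0001, 0.0435, 0.0081] tw [-0.0369, -0.0008, 0.0391] rows 0.7
  lin [-0.0008, 0.0553, 0.007] tw [0.0076, -0.0017, 0.0281] rows 0.4
  lin [-0.0016, 0.0674, 0.0066] tw [0.052, -0.0018, 0.017] rows 0.7
  lin [-0.0015, 0.0794, 0.0068] tw [0.0965, -0.0012, 0.006] rows 1.2
  lin [-0.0016, 0.0828, 0.0071] tw [0.0965, -0.0012, 0.006] rows 1.2
 --
```

Request:
move_arm(linear=[[0,0,0.004],[0,0.01,0.005],[0,0.025,0.006],[0,0.04,0.008],[0,0.043,0.008],[0,0.043,0.008]], twist=[[-0.037,0,0.039],[-0.037,0,0.039],[-0.037,0,0.039],[-0.037,0,0.039],[-0.037,0,0.039],[-0.037,0,0.039]], hand=[-1,-1,-1,-1,-1,-1])

```text
time: 15.07
tool_pos: [646.9, -51.6, 36.8]
tcp_rot: [-98.9, 2.8, 10.6]
ft_force: [5.1, 2.0, -3.3]
finger_gap: 26.8
```

```bash
python3 plan.py "$(sed -n '2,6p' q|paste -sd';')"; python3 held.py; python3 - <<'E'
from h import *
d=snap('side'); save('s3',cv2.resize(d['frame'][160:260,250:360],None,fx=6,fy=6,interpolation=cv2.INTER_CUBIC))
E
```

```text
now 15.07 [646.9 -51.6  36.8] [-98.9    2.84  10.64] gap 26.8 F [ 5.1  2.  -3.3]
  lin [-0.0009, -0.0038, -0.0006] tw [-0.0013, -0.0012, 0.0012] rows 0.0
  lin [-0.0011, 0.0081, -0.001] tw [0.0431, -0.0031, -0.0098] rows 0.6
  lin [-0.0011, 0.0202, -0.0007] tw [0.0876, -0.0042, -0.0209] rows 1.1
  lin [-0.0004, 0.0322, 0.0002] tw [0.1321, -0.0046, -0.0319] rows 1.7
  lin [-0.0002, 0.0355, 0.0007] tw [0.1321, -0.0046, -0.0319] rows 1.7
 --
top y -14.74 h 11.26 z range [-19.2  20.3] front face z 20.11 1505 slope deg [0.74 2.93]
floor [32. 59.] 1648 16.6 ((521.305908203125, 16.757549285888672), (53.81019592285156, 5.305325984954834), 87.13114166259766)
floor [286.  44.] 7019 15.4 ((627.6542358398438, 41.483428955078125), (30.310213088989258, 32.84354019165039), 11.1535062789917)
floor [287. 158.] 6045 15.4 ((636.759765625, -4.442481994628906), (30.04172134399414, 40.41903305053711), 11.132479667663574)
floor [288. 227.] 320 15.3 ((643.8484497070312, -38.612281799316406), (30.635671615600586, 7.458335876464844), 3.3173043727874756)
```

View pics/s3.png

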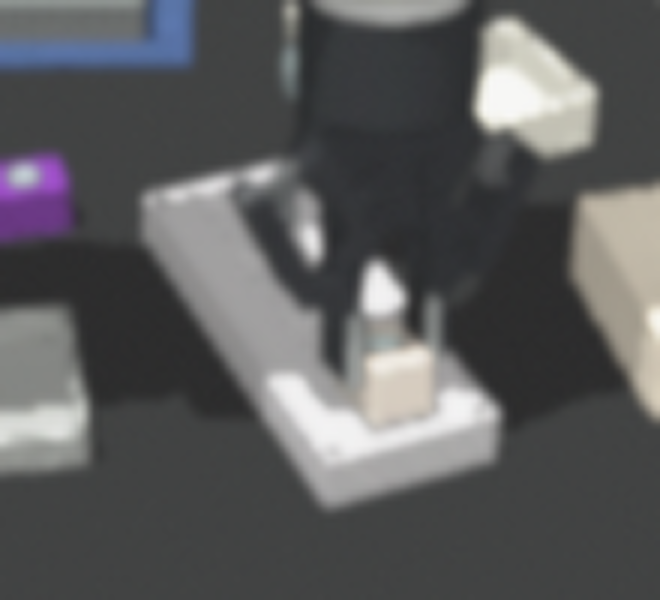

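Block's low corner is inside pocket 0 at (400,415) in the enlarged side view; slight +x wall force. Rocking it flat.

Request:
move_arm(linear=[[0.001,0.004,0],[0.001,0.008,0],[0.001,0.014,0],[0.001,0.02,0],[0.001,0.026,0],[0.001,0.031,0],[0.001,0.034,0],[0.001,0.035,0],[0.001,0.035,0]], twist=[[0.02,0,-0.005],[0.043,-0.003,-0.01],[0.065,-0.004,-0.016],[0.088,-0.004,-0.021],[0.11,-0.004,-0.026],[0.132,-0.005,-0.032],[0.132,-0.005,-0.032],[0.132,-0.005,-0.032],[0.132,-0.005,-0.032]], hand=[-1,-1,-1,-1,-1,-1,-1,-1,-1])

```text
time: 15.92
tool_pos: [646.7, -52.5, 27.0]
tcp_rot: [-86.8, -0.1, 11.2]
ft_force: [0.2, 6.2, 2.5]
finger_gap: 26.5
```

```bash
python3 held.py|head -1; python3 plan.py "647,-53,28,11.2;647,-53,150,11.2"
```

```text
top y -14.88 h 11.12 z range [-19.1  20.4] front face z 22.59 1747 slope deg [0.92 2.88]
now 15.97 [646.7 -52.5  27. ] [-8.685e+01 -5.000e-02  1.120e+01] gap 26.8 F [-0.3  5.7  1.9]
  lin [0.0005, -0.0035, -0.0017] tw [-0.0349, 0.0, 0.0005] rows 0.4
  lin [0.0009, -0.4096, 0.0206] tw [-0.0349, 0.0, 0.0005] rows 3.0
 --
```

Request:
move_arm(linear=[[0,0,0],[0,0,0],[0,0,0],[0,-0.03,0],[0,-0.13,0.005],[0,-0.25,0.01],[0,-0.35,0.02],[0,-0.41,0.02],[0,-0.41,0.02],[0,-0.41,0.02]], twist=[[0,0,0],[0,0,0],[0,0,0],[0,0,0],[-0.02,0,0],[-0.035,0,0],[-0.035,0,0],[-0.035,0,0],[-0.035,0,0],[-0.035,0,0]], hand=[0,0,0,0,0,0.1,0.2,0.2,0.2,0.2])

```text
time: 16.8
tool_pos: [648.1, -53.6, 152.8]
tcp_rot: [-90.1, -0.3, 11.2]
ft_force: [-0.1, 0.7, -0.6]
finger_gap: 50.9
```

```bash
cat > seated.py <<'E'
from h import *
def seated(n):
    d=snap(n); P=cloud(d); c=np.array([631.8,21.1]); a=np.radians(11.2)
    q=P[...,:2]-c; x=q[...,0]*np.cos(a)+q[...,1]*np.sin(a); y=-q[...,0]*np.sin(a)+q[...,1]*np.cos(a)
    for i,y0 in enumerate((-75,-25,25,75)):
        m=(abs(x)<22)&(abs(y-y0)<24)&(P[...,2]>34)&(P[...,2]<60)
        if m.sum()>60:
            Q=np.c_[x[m],y[m]-y0,P[m][:,2]]; Q=Q[Q[:,2]>np.percentile(Q[:,2],60)-3]; rc=cv2.minAreaRect(Q[:,:2].astype(np.float32))
            A=np.c_[Q[:,:2],np.ones(len(Q))]; co=np.linalg.lstsq(A,Q[:,2],rcond=None)[0]
            print(n,'pocket',i,'top z',np.median(Q[:,2]).round(1),'off',np.round(rc[0],1),np.round(rc[1],1),'slope deg',np.degrees(co[:2]).round(1))
if __name__=='__main__':
    import sys
    for n in sys.argv[1:]: seated(n)
E
python3 seated.py scene side; python3 look.py scene; python3 plan.py "540,-160,170,5|443,-243,170,0"
```

```text
scene pocket 0 top z 42.0 off [-0.2  0.2] [28.  40.1] slope deg [2.2 0.3]
side pocket 0 top z 39.6 off [-0.8 -2.4] [43.3 27.7] slope deg [0.9 0.3]
scene [228.0, 191.0] [444.5, -195.6] 26.4 (30.6, 40.1) -2.2 [191.0, 187.0, 183.0]
scene [389.0, 194.0] [433.4, 198.3] 26.8 (29.2, 38.0) -17.3 [190.0, 185.0, 182.0]
scene [369.0, 222.0] [518.2, 145.2] 26.3 (28.4, 39.1) -86.3 [119.0, 76.0, 154.0]
now 16.95 [645.7 -53.2 148.4] [-89.95   0.1   11.19] gap 51.1 F [0.1 0.2 0.6]
  lin [-0.4148, -0.0715, -0.2807] tw [-0.0005, 0.0688, -0.0012] rows 3.6
 --
  lin [-0.3462, 0.0, -0.2474] tw [0.0, 0.0556, -0.0] rows 3.1
 --
```

Request:
move_arm(linear=[[-0.12,-0.02,-0.07],[-0.24,-0.04,-0.14],[-0.35,-0.06,-0.21],[-0.46,-0.07,-0.28],[-0.57,-0.07,-0.35],[-0.68,-0.072,-0.42],[-0.786,-0.072,-0.49],[-0.786,-0.072,-0.49],[-0.786,-0.072,-0.49],[-0.786,-0.072,-0.49]], twist=[[0,0.02,0],[0,0.04,0],[0,0.06,0],[0,0.08,0],[0,0.1,0],[0,0.124,0],[0,0.124,0],[0,0.124,0],[0,0.124,0],[0,0.124,0]], hand=[0.2,0.2,0.2,0.2,0.2,0.2,0.2,0.2,0.2,0.2])

```text
time: 17.78
tool_pos: [442.5, -242.9, 169.2]
tcp_rot: [-89.9, 0.2, -0.0]
ft_force: [-0.1, 1.2, -0.4]
finger_gap: 50.9
```

```bash
python3 look.py wrist; python3 plan.py "443.3,-196,60,0;443.3,-196,10,0"
```

```text
wrist [288.0, 132.0] [443.3, -196.0] 26.6 (28.0, 39.4) -0.3 [233.0, 232.0, 231.0]
now 17.83 [ 443.  -242.4  169.4] [-8.99e+01  1.70e-01  5.00e-02] gap 51.3 F [ 0.6 -0.4  0.6]
  lin [0.0023, 0.3649, 0.1542] tw [-0.0012, 0.0005, -0.0019] rows 2.8
  lin [0.0028, 0.5315, 0.1539] tw [-0.0012, 0.0005, -0.0019] rows 4.0
 --
```

Request:
move_arm(linear=[[0.001,0.13,0.05],[0.002,0.26,0.1],[0.002,0.38,0.154],[0.002,0.46,0.154],[0.002,0.51,0.154],[0.002,0.531,0.154],[0.002,0.531,0.154],[0.002,0.531,0.154],[0.002,0.531,0.154],[0.002,0.531,0.154],[0.002,0.531,0.154],[0.002,0.531,0.154]], twist=[[-0.001,0.003,0],[-0.001,0.003,0],[-0.001,0.003,0],[-0.001,0.003,0],[-0.001,0.003,0],[-0.001,0.003,0],[-0.001,0.003,0],[-0.001,0.003,0],[-0.001,0.003,0],[-0.001,0.003,0],[-0.001,0.003,0],[-0.001,0.003,0]], hand=[0.2,0.2,0.2,0.2,0.2,0.2,0.2,0.2,-1,-1,-1,-1], force=60)

```text
time: 18.83
tool_pos: [444.7, -196.9, 12.1]
tcp_rot: [-90.1, -0.0, -0.2]
ft_force: [0.0, -0.1, 7.1]
finger_gap: 26.8
```

```bash
python3 rock.py 637,-3.8,11.2 12 0.2 0 | tee q; python3 plan.py "444,-196,90,0;545,-100,110,6,-6,2|637.2,-2.3,100,11.2,-12,3"
```

```text
637.2,-2.4,51.6,11.2,-12.0,3.0
637.2,-2.4,38.6,11.2,-12.0,3.0
637.1,-3.0,35.2,11.2,-8.0,2.0
637.0,-3.6,31.6,11.2,-4.0,1.0
637.0,-4.0,28.0,11.2,0.0,0.0
637.0,-4.0,27.0,11.2,0.0,0.0
now 18.83 [ 444.7 -196.9   12.1] [-9.008e+01 -2.000e-02 -2.400e-01] gap 26.8 F [ 0.  -0.1  7.1]
  lin [-0.0023, -0.2597, 0.0025] tw [0.0009, -0.0026, 0.0002] rows 1.9
  lin [0.3331, -0.3267, 0.3238] tw [-0.0669, -0.0681, 0.0187] rows 4.1
 --
  lin [0.3396, -0.0092, 0.2936] tw [-0.069, -0.0541, 0.0021] rows 3.2
 --
```

Request:
move_arm(linear=[[0,0,0],[0,-0.08,0],[0,-0.18,0],[0,-0.27,0],[0.08,-0.32,0.08],[0.17,-0.327,0.17],[0.25,-0.327,0.25],[0.333,-0.327,0.324],[0.333,-0.327,0.324],[0.333,-0.327,0.324]], twist=[[0,0,0],[0,0,0],[0,0,0],[0,0,0],[-0.02,-0.02,0.005],[-0.04,-0.04,0.01],[-0.06,-0.06,0.015],[-0.067,-0.068,0.019],[-0.067,-0.068,0.019],[-0.067,-0.068,0.019]], hand=[-1,-1,-1,-1,-1,-1,-1,-1,-1,-1])

```text
time: 19.67
tool_pos: [545.8, -98.4, 110.0]
tcp_rot: [-96.0, 2.0, 6.0]
ft_force: [0.2, -1.4, 0.2]
finger_gap: 26.4
```

Request:
move_arm(linear=[[0.11,-0.003,0.1],[0.22,-0.006,0.2],[0.34,-0.009,0.294],[0.34,-0.009,0.294],[0.34,-0.009,0.294],[0.34,-0.009,0.294],[0.34,-0.009,0.294],[0.34,-0.009,0.294]], twist=[[-0.02,-0.02,0],[-0.05,-0.04,0],[-0.069,-0.054,0.002],[-0.069,-0.054,0.002],[-0.069,-0.054,0.002],[-0.069,-0.054,0.002],[-0.069,-0.054,0.002],[-0.069,-0.054,0.002]], hand=[-1,-1,-1,-1,-1,-1,-1,-1])

```text
time: 20.33
tool_pos: [637.1, -2.1, 100.2]
tcp_rot: [-102.0, 3.0, 10.6]
ft_force: [-0.9, 0.5, -0.3]
finger_gap: 26.6
```

```bash
python3 held.py;  python3 plan.py "$(paste -sd';' q)"
```

```text
top y -14.13 h 11.87 z range [-19.1  21. ] front face z 20.74 866 slope deg [0.05 0.19]
floor [292.  31.] 3606 15.4 ((618.0480346679688, 89.92814636230469), (30.07638931274414, 31.640979766845703), 10.82425594329834)
floor [117. 118.] 698 17.0 ((521.146728515625, 19.861461639404297), (57.99537658691406, 4.7601776123046875), 87.33209991455078)
floor [292. 116.] 3488 15.4 ((626.995361328125, 44.61647033691406), (30.10884666442871, 40.14141845703125), 11.279220581054688)
floor [292. 193.] 2452 15.3 ((636.9202880859375, -5.047061920166016), (29.782148361206055, 39.68003845214844), 11.157859802246094)
now 20.38 [637.3  -2.  100.3] [-102.02    2.95   10.6 ] gap 26.5 F [-0.2 -0.1 -0.3]
  lin [0.0078, 0.159, 0.0326] tw [0.0, 0.0003, -0.0001] rows 1.2
  lin [0.01, 0.2013, 0.0416] tw [0.0, 0.0003, -0.0001] rows 1.5
  lin [0.0099, 0.2128, 0.0421] tw [0.0444, -0.0016, -0.0112] rows 1.6
  lin [0.0099, 0.2249, 0.0428] tw [0.0889, -0.0028, -0.0223] rows 1.6
  lin [0.0102, 0.237, 0.044] tw [0.1333, -0.0032, -0.0334] rows 1.7
  lin [0.0104, 0.2402, 0.0447] tw [0.1333, -0.0032, -0.0334] rows 1.8
 --
```

Request:
move_arm(linear=[[0.004,0.08,0.016],[0.008,0.157,0.031],[0.009,0.18,0.035],[0.01,0.195,0.038],[0.01,0.201,0.0395],[0.01,0.201,0.0395],[0.01,0.207,0.04],[0.01,0.213,0.04],[0.01,0.219,0.0405],[0.01,0.225,0.041],[0.01,0.231,0.0415],[0.01,0.237,0.042]], twist=[[0,0,0],[0,0,0],[0,0,0],[0,0,0],[0,0,0],[0,0,0],[0.022,-0.001,-0.005],[0.044,-0.002,-0.011],[0.066,-0.002,-0.017],[0.089,-0.003,-0.022],[0.111,-0.003,-0.028],[0.133,-0.003,-0.033]], hand=[-1,-1,-1,-1,-1,-1,-1,-1,-1,-1,-1,-1])

```text
time: 21.38
tool_pos: [638.1, -4.5, 29.9]
tcp_rot: [-90.0, -0.1, 11.2]
ft_force: [0.1, 2.1, 1.0]
finger_gap: 26.6
```

```bash
python3 held.py|head -1;  python3 plan.py "637,-4.4,27,11.2;637,-4.4,150,11.2"
```

```text
top y -14.15 h 11.85 z range [-29.6  21.1] front face z 21.14 1563 slope deg [ 0.16 -0.02]
now 21.43 [638.1  -4.6  29.7] [-89.76  -0.18  11.14] gap 26.5 F [1.  7.3 1.5]
  lin [-0.0034, 0.009, 0.0014] tw [-0.0027, -0.0007, 0.002] rows 0.1
  lin [-0.0021, -0.401, 0.0032] tw [-0.0027, -0.0007, 0.002] rows 2.9
 --
```

Request:
move_arm(linear=[[0,0.005,0.001],[0,0.01,0.002],[0,0.011,0.002],[0,0.011,0.002],[0,0.011,0.002],[0,0.011,0.002],[0,-0.03,0.002],[0,-0.13,0.003],[0,-0.25,0.003],[0,-0.35,0.003],[0,-0.4,0.003],[0,-0.4,0.003]], twist=[[0,0,0],[0,0,0],[0,0,0],[0,0,0],[0,0,0],[0,0,0],[0,0,0],[0,0,0],[0,0,0],[0,0,0],[0,0,0],[0,0,0]], hand=[-1,-1,-1,0,0,0,0,0,0.1,0.2,0.2,0.2])

```text
time: 22.43
tool_pos: [641.1, -4.6, 157.1]
tcp_rot: [-89.9, -0.7, 11.1]
ft_force: [0.7, 0.7, 1.1]
finger_gap: 51.4
```

```bash
python3 seated.py scene side; python3 look.py scene; python3 plan.py "434,197,170,-17.5;420,154,170,-17.5"
```

```text
scene pocket 0 top z 42.0 off [0. 0.] [28.  40.1] slope deg [1.4 0.1]
scene pocket 1 top z 42.2 off [ 1.1 -0. ] [40.6 27.1] slope deg [ 2.2 -0.1]
side pocket 0 top z 39.4 off [-0.8 -2.2] [29.5 40.1] slope deg [0.8 0.3]
side pocket 1 top z 39.3 off [ 0.3 -2.1] [43.3 28.7] slope deg [0.4 0.3]
scene [389.0, 194.0] [433.8, 197.9] 26.6 (29.7, 37.6) -18.6 [189.0, 184.0, 181.0]
scene [369.0, 222.0] [518.7, 145.4] 26.6 (28.9, 39.2) -87.8 [119.0, 76.0, 154.0]
now 22.58 [637.4  -4.3 149.6] [-89.76  -0.17  11.14] gap 51.4 F [-0.1 -0.1 -0.8]
  lin [-0.5355, -0.0662, 0.7896] tw [-0.0031, 0.3182, 0.0012] rows 6.9
  lin [-0.6089, -0.067, 0.658] tw [-0.0031, 0.3182, 0.0012] rows 6.5
 --
```

Request:
move_arm(linear=[[-0.09,-0.03,0.1],[-0.18,-0.05,0.2],[-0.27,-0.067,0.3],[-0.36,-0.067,0.4],[-0.45,-0.067,0.5],[-0.54,-0.067,0.6],[-0.609,-0.067,0.658],[-0.609,-0.067,0.658],[-0.609,-0.067,0.658],[-0.609,-0.067,0.658],[-0.609,-0.067,0.658]], twist=[[0,0.05,0],[0,0.1,0],[0,0.15,0],[0,0.2,0],[0,0.25,0],[0,0.3,0],[-0.003,0.32,0.001],[-0.003,0.32,0.001],[-0.003,0.32,0.001],[-0.003,0.32,0.001],[-0.003,0.32,0.001]], hand=[0.2,0.2,0.2,0.2,0.2,0.2,0.2,0.2,0.2,0.2,0.2])

```text
time: 23.5
tool_pos: [420.3, 153.5, 169.4]
tcp_rot: [-90.0, 0.0, -17.7]
ft_force: [0.9, -0.1, 0.2]
finger_gap: 51.1
```

```bash
python3 look.py wrist; python3 plan.py "433.5,197,60,-18;433.5,197,10,-18"
```

```text
wrist [283.0, 132.0] [432.1, 197.9] 26.5 (28.1, 40.1) -16.5 [184.0, 181.0, 179.0]
wrist [401.0, 164.0] [516.6, 145.0] 26.5 (28.6, 40.5) -87.4 [108.0, 76.0, 134.0]
now 23.55 [420.4 153.4 169.5] [-9.002e+01  3.000e-02 -1.770e+01] gap 51.8 F [ 0.2  0.1 -0.6]
  lin [-0.0025, 0.365, 0.1519] tw [0.0002, 0.0033, -0.0003] rows 2.8
  lin [-0.0024, 0.5317, 0.152] tw [0.0002, 0.0033, -0.0003] rows 4.0
 --
```

Request:
move_arm(linear=[[-0.003,0.13,0.05],[-0.006,0.26,0.1],[-0.008,0.38,0.153],[-0.008,0.46,0.153],[-0.008,0.51,0.153],[-0.008,0.531,0.153],[-0.008,0.531,0.153],[-0.008,0.531,0.153],[-0.008,0.531,0.153],[-0.008,0.531,0.153],[-0.008,0.531,0.153],[-0.008,0.531,0.153]], twist=[[0,-0.013,0],[0,-0.013,0],[0,-0.013,0],[0,-0.013,0],[0,-0.013,0],[0,-0.013,0],[0,-0.013,0],[0,-0.013,0],[0,-0.013,0],[0,-0.013,0],[0,-0.013,0],[0,-0.013,0]], hand=[0.2,0.2,0.2,0.2,0.2,0.2,0.2,0.2,-1,-1,-1,-1])

```text
time: 24.55
tool_pos: [433.8, 198.2, 12.2]
tcp_rot: [-89.9, -0.2, -16.5]
ft_force: [-0.3, -0.3, 5.7]
finger_gap: 26.8
```

```bash
python3 rock.py 627.3,45.2,11.2 12 0.4 0 | tee q; python3 plan.py "433.5,197.5,90,-16.5;530,125,110,-3,-6,2|627.5,46.7,100,11.2,-12,3"
```

```text
627.5,46.5,51.7,11.2,-12.0,3.0
627.5,46.5,38.7,11.2,-12.0,3.0
627.4,45.8,35.2,11.2,-8.0,2.0
627.3,45.2,31.6,11.2,-4.0,1.0
627.4,44.8,28.0,11.2,0.0,0.0
627.4,44.8,27.0,11.2,0.0,0.0
now 24.55 [433.8 198.2  12.2] [-89.9   -0.16 -16.54] gap 26.8 F [-0.3 -0.3  5.7]
  lin [0.0003, -0.2594, -0.0021] tw [-0.0011, -0.0005, 0.0017] rows 1.9
  lin [0.3777, -0.3253, -0.142] tw [-0.0698, -0.1493, 0.0161] rows 3.7
 --
  lin [0.3401, 0.0468, -0.2388] tw [-0.0731, -0.1529, -0.0136] rows 3.0
 --
```

Request:
move_arm(linear=[[0,0,0],[0,-0.08,0],[0,-0.18,0],[0,-0.27,0],[0.09,-0.32,-0.03],[0.18,-0.325,-0.07],[0.28,-0.325,-0.1],[0.378,-0.325,-0.142],[0.378,-0.325,-0.142],[0.378,-0.325,-0.142]], twist=[[0,0,0],[0,0,0],[0,0,0],[0,0,0],[-0.02,-0.04,0.005],[-0.04,-0.08,0.01],[-0.06,-0.12,0.015],[-0.07,-0.149,0.016],[-0.07,-0.149,0.016],[-0.07,-0.149,0.016]], hand=[-1,-1,-1,-1,-1,-1,-1,-1,-1,-1])

```text
time: 25.38
tool_pos: [531.0, 124.2, 110.0]
tcp_rot: [-96.0, 2.0, -3.3]
ft_force: [0.5, 0.6, -1.6]
finger_gap: 26.0
```

Request:
move_arm(linear=[[0.11,0.015,-0.08],[0.22,0.03,-0.16],[0.34,0.047,-0.239],[0.34,0.047,-0.239],[0.34,0.047,-0.239],[0.34,0.047,-0.239],[0.34,0.047,-0.239],[0.34,0.047,-0.239]], twist=[[-0.025,-0.05,-0.005],[-0.05,-0.1,-0.01],[-0.073,-0.153,-0.014],[-0.073,-0.153,-0.014],[-0.073,-0.153,-0.014],[-0.073,-0.153,-0.014],[-0.073,-0.153,-0.014],[-0.073,-0.153,-0.014]], hand=[-1,-1,-1,-1,-1,-1,-1,-1])

```text
time: 26.05
tool_pos: [627.6, 46.7, 100.5]
tcp_rot: [-102.0, 2.9, 10.5]
ft_force: [-0.5, -0.4, -0.7]
finger_gap: 26.3
```

```bash
python3 held.py;  python3 plan.py "$(paste -sd';' q)"
```

```text
top y -13.99 h 12.01 z range [-20.1  20. ] front face z 19.66 863 slope deg [0.32 0.35]
floor [291. 115.] 3511 15.4 ((617.1534423828125, 93.92726135253906), (30.092004776000977, 40.5001106262207), 10.982421875)
floor [134. 190.] 543 17.1 ((521.085205078125, 19.817493438720703), (58.89921188354492, 4.429957866668701), 87.62014770507812)
floor [291. 192.] 2467 15.3 ((627.1961669921875, 43.75037384033203), (29.81863021850586, 39.1375732421875), 11.044098854064941)
now 26.1 [627.8  46.6 100.6] [-102.01    2.85   10.49] gap 26.2 F [-0.6  0.   0.4]
  lin [0.0072, 0.1594, 0.0339] tw [-0.0001, -0.0011, 0.0007] rows 1.2
  lin [0.0094, 0.2017, 0.0429] tw [-0.0001, -0.0011, 0.0007] rows 1.5
  lin [0.0092, 0.2136, 0.0431] tw [0.0443, -0.003, -0.0103] rows 1.6
  lin [0.0091, 0.2258, 0.0438] tw [0.0887, -0.0042, -0.0214] rows 1.7
  lin [0.0098, 0.2378, 0.0449] tw [0.1332, -0.0045, -0.0324] rows 1.7
  lin [0.01, 0.2411, 0.0456] tw [0.1332, -0.0045, -0.0324] rows 1.8
 --
```

Request:
move_arm(linear=[[0.004,0.08,0.017],[0.007,0.157,0.034],[0.009,0.18,0.039],[0.009,0.195,0.043],[0.009,0.201,0.0445],[0.009,0.201,0.0445],[0.009,0.207,0.0445],[0.009,0.213,0.0445],[0.009,0.22,0.045],[0.009,0.226,0.0455],[0.0095,0.232,0.046],[0.01,0.238,0.0465]], twist=[[0,-0.001,0],[0,-0.001,0],[0,-0.001,0],[0,-0.001,0],[0,-0.001,0],[0,-0.001,0],[0.022,-0.002,-0.005],[0.044,-0.003,-0.01],[0.066,-0.004,-0.016],[0.089,-0.004,-0.021],[0.111,-0.004,-0.027],[0.133,-0.005,-0.032]], hand=[-1,-1,-1,-1,-1,-1,-1,-1,-1,-1,-1,-1])

```text
time: 27.1
tool_pos: [628.4, 45.7, 29.6]
tcp_rot: [-89.9, -0.1, 11.3]
ft_force: [-1.4, 1.4, 1.0]
finger_gap: 26.1
```

```bash
python3 held.py|head -1;  python3 plan.py "627.4,45.2,27,11.2;627.4,45.2,150,11.2"
```

```text
top y -14.07 h 11.93 z range [-31.3  20. ] front face z 22.09 1781 slope deg [ 0.26 -0.05]
now 27.15 [628.4  45.6  29.4] [-89.73  -0.17  11.22] gap 26.2 F [-0.2  7.1  2.1]
  lin [-0.0035, 0.0081, -0.0006] tw [-0.003, 0.0002, 0.0018] rows 0.1
  lin [-0.0023, -0.4018, 0.0013] tw [-0.003, 0.0002, 0.0018] rows 2.9
 --
```

Request:
move_arm(linear=[[0,0.005,0],[0,0.01,0],[0,0.01,0],[0,0.01,0],[0,0.01,0],[0,0.01,0],[0,-0.03,0],[0,-0.13,0],[0,-0.25,0],[0,-0.35,0],[0,-0.4,0],[0,-0.4,0]], twist=[[0,0,0],[0,0,0],[0,0,0],[0,0,0],[0,0,0],[0,0,0],[0,0,0],[0,0,0],[0,0,0],[0,0,0],[0,0,0],[0,0,0]], hand=[-1,-1,-1,0,0,0,0,0,0.1,0.2,0.2,0.2])

```text
time: 28.15
tool_pos: [631.8, 44.9, 156.8]
tcp_rot: [-89.9, -0.7, 11.2]
ft_force: [0.1, -1.0, 1.0]
finger_gap: 51.4
```

```bash
python3 seated.py scene side; python3 - <<'E'
from h import *
for n in('scene','side'):
    d=snap(n); P=cloud(d); Z=P[...,2]
    if n=='scene': save('sc2',d['frame'])
    near=np.hypot(P[...,0]-487,P[...,1]+338)<60
    q=P[near&(Z>74)&(Z<90)]; print(n,'bar',len(q),np.median(q[:,2]),cv2.minAreaRect(q[:,:2].astype(np.float32)))
    q=P[(abs(P[...,0]-487)<90)&(abs(P[...,1]+338)<90)&(Z>32)&(Z<46)]; print('housing',cv2.minAreaRect(q[:,:2].astype(np.float32)))
E
python3 plan.py "480,-380,220,-20"
```

```text
scene pocket 0 top z 42.0 off [0.2 0.1] [27.2 40. ] slope deg [ 2.8 -0.5]
scene pocket 1 top z 42.1 off [1.8 0. ] [28.4 40.4] slope deg [ 1.1 -0.3]
scene pocket 2 top z 42.3 off [0.5 0.1] [28.7 40.6] slope deg [-1. -0.]
side pocket 0 top z 39.7 off [-0.6 -2.6] [29.2 41.4] slope deg [0.1 0.3]
side pocket 1 top z 39.4 off [ 1.  -2.1] [41.6 28.9] slope deg [-0.4  0.3]
side pocket 2 top z 39.4 off [ 0.4 -1.9] [29.  42.8] slope deg [-0.7 -0.2]
scene bar 120 79.77655662921677 ((487.34326171875, -336.57147216796875), (53.280853271484375, 12.199031829833984), 74.13968658447266)
housing ((487.3901672363281, -337.41143798828125), (120.5916519165039, 120.44995880126953), 83.25395965576172)
side bar 152 78.68813326285948 ((486.87322998046875, -340.1813659667969), (53.14401626586914, 11.745859146118164), 73.43942260742188)
housing ((486.9288330078125, -340.3125305175781), (121.75244140625, 120.0181884765625), 83.87779235839844)
now 28.35 [627.4  44.9 148.3] [-8.971e+01 -7.000e-02  1.122e+01] gap 51.1 F [-0.2 -0.3 -1.4]
  lin [-0.7572, -0.2463, -1.2926] tw [-0.0033, 0.3469, -0.0002] rows 10.9
 --
```

View pics/sc2.png

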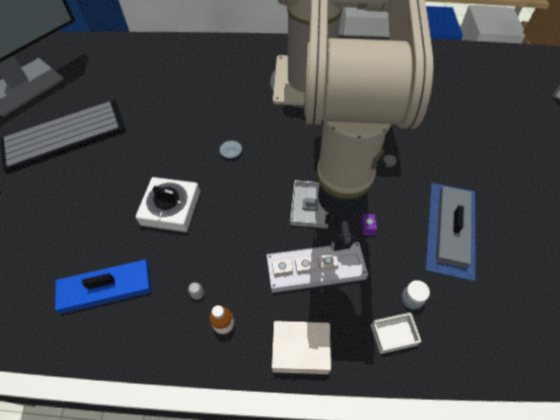

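Blocks sit at (282,267), (305,264), (328,261) in pockets 0–2; plug in tray (310,204), hood on the mat (455,225). Now the dial at (168,204).

```bash
python3 plan.py "551,-168,190,0|475,-382,200,-16"
```

```text
now 28.35 [627.4  44.9 148.3] [-8.971e+01 -7.000e-02  1.122e+01] gap 51.1 F [-0.2 -0.3 -1.4]
  lin [-0.3877, -0.1426, -0.646] tw [-0.0033, 0.1246, 0.0004] rows 5.5
 --
  lin [-0.2533, -0.0333, -0.7133] tw [-0.0, 0.1778, -0.0] rows 5.5
 --
```

Request:
move_arm(linear=[[-0.05,-0.07,-0.09],[-0.12,-0.14,-0.2],[-0.19,-0.143,-0.31],[-0.26,-0.143,-0.43],[-0.33,-0.143,-0.55],[-0.388,-0.143,-0.646],[-0.388,-0.143,-0.646],[-0.388,-0.143,-0.646]], twist=[[0,0.02,0],[0,0.04,0],[0,0.06,0],[0,0.08,0],[0,0.1,0],[-0.003,0.125,0],[-0.003,0.125,0],[-0.003,0.125,0]], hand=[0.2,0.2,0.2,0.2,0.2,0.2,0.2,0.2])

```text
time: 29.02
tool_pos: [549.4, -169.4, 188.4]
tcp_rot: [-89.9, 0.1, -0.2]
ft_force: [0.1, 1.2, 0.1]
finger_gap: 51.0
```

Request:
move_arm(linear=[[-0.04,-0.01,-0.12],[-0.08,-0.02,-0.24],[-0.12,-0.033,-0.36],[-0.17,-0.033,-0.48],[-0.21,-0.033,-0.6],[-0.253,-0.033,-0.713],[-0.253,-0.033,-0.713],[-0.253,-0.033,-0.713],[-0.253,-0.033,-0.713]], twist=[[0,0.03,0],[0,0.06,0],[0,0.09,0],[0,0.12,0],[0,0.15,0],[0,0.178,0],[0,0.178,0],[0,0.178,0],[0,0.178,0]], hand=[0.2,0.2,0.2,0.2,0.2,0.2,0.2,0.2,0.2])

```text
time: 29.77
tool_pos: [473.1, -381.5, 196.9]
tcp_rot: [-89.8, 0.2, -16.2]
ft_force: [-0.2, -0.2, 0.0]
finger_gap: 51.1
```

```bash
cat > dial.py <<'E'
from h import *
d=snap('wrist'); P=cloud(d); Z=P[...,2]; T=T_tool(); print(T[:3,3].round(1),r.sense()['tcp_rot'].round(2))
near=np.hypot(P[...,0]-487,P[...,1]+339)<90
q=P[near&(Z>75)&(Z<90)]
if len(q)>50: print('bar',len(q),np.median(q[:,2]),cv2.minAreaRect(q[:,:2].astype(np.float32)))
q=P[near&(Z>35)&(Z<46)]; print('housing',cv2.minAreaRect(q[:,:2].astype(np.float32)))
m=near&(Z>5); v,u=np.nonzero(m)
c=d['frame'][max(v.min()-5,0):v.max()+5,max(u.min()-5,0):u.max()+5]; print('crop origin',u.min()-5,v.min()-5)
save('dial_%d'%(r.sense()['time']*100),cv2.resize(c,None,fx=3,fy=3,interpolation=cv2.INTER_CUBIC)[:600,:800]); np.save('dial.npy',d,allow_pickle=True)
E
python3 dial.py; ls pics|grep dial
```

```text
[ 473.4 -381.2  197.2] [-89.87   0.21 -16.12]
bar 1195 80.19972166225824 ((486.0246276855469, -338.3780517578125), (52.04973220825195, 12.078208923339844), 73.06819152832031)
housing ((486.15484619140625, -338.42559814453125), (120.3184814453125, 120.7212905883789), 83.81867218017578)
crop origin 1 41
dial_2981.png
```

View pics/dial_2981.png

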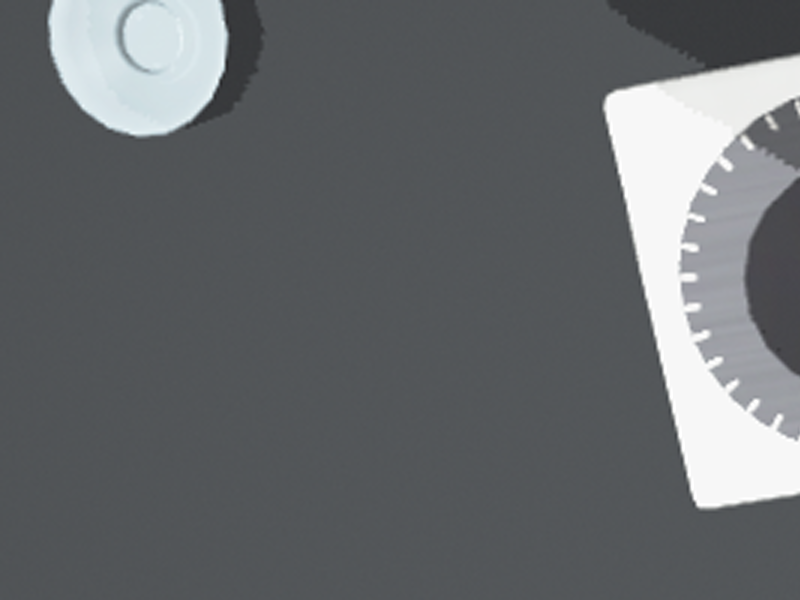

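The crop cut off the dial (drive is at its right edge); recrop.

```bash
python3 - <<'E'
from h import *
d=np.load('dial.npy',allow_pickle=True).item(); save('dialb',cv2.resize(d['frame'][50:240,190:390],None,fx=3,fy=3,interpolation=cv2.INTER_CUBIC))
# white pixels by angle about the axis, ring r 33..49 at z=40 (mark) and bright pixels r<31 at z=50 (pointer)
c=np.array([486.1,-338.4]); g=d['frame'].min(2)
v,u=np.mgrid[50:240,190:390]; uv=np.c_[u.ravel(),v.ravel()]; b=g[v,u].ravel()
for z,lo,hi in((40.5,36,41),(50,16,30),(80,10,26)):
    p=onplane(d,uv,z)[:,:2]-c; rr=np.hypot(*p.T); m=(rr>lo)&(rr<hi)&(b>200)
    print(z,np.histogram(np.degrees(np.arctan2(p[m,1],p[m,0])),bins=np.arange(-180,181,10))[0])
E
```

```text
40.5 [ 0  0  0  0  0  0  0  0  0  0  0  0  0  0  0  0  0  5  0  0  0  0  0  0
  0 12  0  0  0  0  0  0  0  0  0  0]
50 [ 0  0  0  0  0  0  0  0  0  0  0  0  0  0  0  0  0  0  0  0  0  0  0  0
  5 39  0  0  0  0  0  0  0  0  0  0]
80 [ 0  0  0  0  0  0  0  0  0  0  0  0  0  0  0  0  0  0  0  0  0  0  0  0
 11 81  0  0  0  0  0  0  0  0  0  0]
```

View pics/dialb.png

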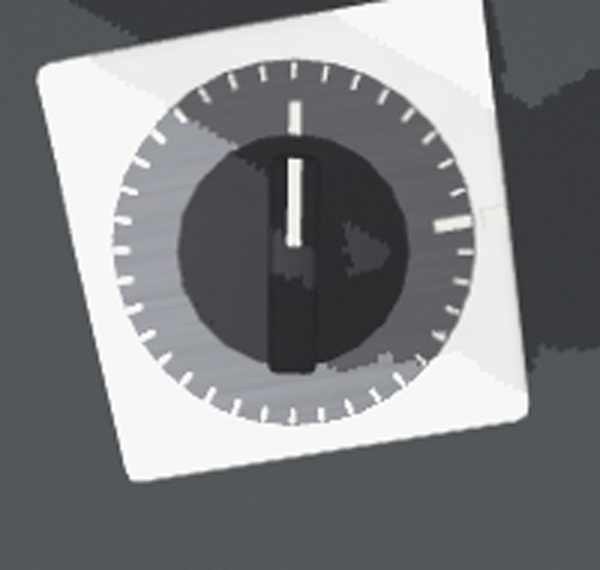

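Pointer at (293,105)/73.1°, long zero mark at (452,225)/−6.2°: the dial reads +79.3°, so turn 79.3° clockwise.

Request:
move_arm(linear=[[0.001,0.1,0.05],[0.001,0.2,0.1],[0.001,0.3,0.149],[0.001,0.38,0.149],[0.001,0.44,0.149],[0.001,0.47,0.149],[0.001,0.47,0.149],[0.001,0.47,0.149],[0.001,0.47,0.149],[0.001,0.47,0.149],[0.001,0.47,0.149],[0.001,0.47,0.149]], twist=[[0,0.009,0],[0,0.009,0],[0,0.009,0],[0,0.009,0],[0,0.009,0],[0,0.009,0],[0,0.009,0],[0,0.009,0],[0,0.009,0],[0,0.009,0],[0,0.009,0],[0,0.009,0]], hand=[0.2,0,0,0,0,0,0,0,-1,-1,-1,-1], force=40)

```text
time: 30.82
tool_pos: [486.4, -338.6, 58.3]
tcp_rot: [-89.9, 0.1, -16.9]
ft_force: [-2.1, 2.5, 6.0]
finger_gap: 11.0
```

```bash
python3 plan.py "486.1,-338.4,57,-96.2"
```

```text
now 30.82 [ 486.4 -338.6   58.3] [-89.92   0.09 -16.94] gap 11.0 F [-2.1  2.5  6. ]
  lin [-0.0013, 0.0045, 0.0003] tw [-0.0, 0.8807, -0.0015] rows 11.1
 --
```

Request:
move_arm(linear=[[0,0,0],[0,0,0],[0,0,0],[0,0,0],[0,0,0],[0,0,0],[0,0,0],[0,0,0],[0,0,0],[0,0,0],[0,0,0],[0,0,0]], twist=[[0,0.05,0],[0,0.13,0],[0,0.21,0],[0,0.29,0],[0,0.37,0],[0,0.45,0],[0,0.53,0],[0,0.61,0],[0,0.69,0],[0,0.77,0],[0,0.84,0],[0,0.88,0]], hand=[-1,-1,-1,-1,-1,-1,-1,-1,-1,-1,-1,-1])

```text
time: 31.82
tool_pos: [485.9, -337.8, 58.4]
tcp_rot: [-90.2, 0.2, -96.5]
ft_force: [-1.8, 4.6, -0.4]
finger_gap: 11.0
```

```bash
python3 plan.py "486.1,-338.4,57,-96.2"
```

```text
now 31.82 [ 485.9 -337.8   58.4] [-90.15   0.19 -96.53] gap 11.0 F [-1.8  4.6 -0.4]
  lin [0.0019, 0.0047, 0.0011] tw [0.0017, -0.0036, -0.0021] rows 0.1
 --
```

Hold a moment, release, rise and look.

Request:
move_arm(linear=[[0,0,0],[0,0,0],[0,0,0],[0,0,0],[0,0,0],[0,0,0],[0,-0.08,0],[0,-0.2,0],[0,-0.32,-0.07],[0,-0.45,-0.15],[0,-0.45,-0.15],[0,-0.45,-0.15]], twist=[[0,-0.003,0],[0,-0.003,0],[0,-0.003,0],[0,-0.003,0],[0,-0.003,0],[0,-0.003,0],[0,-0.003,0],[0,-0.003,0],[0,-0.003,0],[0,-0.003,0],[0,-0.003,0],[0,-0.003,0]], hand=[-1,-1,-1,0,0,0,0,0,0.2,0.2,0.2,0.2])

```text
time: 32.82
tool_pos: [442.5, -335.1, 198.2]
tcp_rot: [-89.8, -0.1, -96.3]
ft_force: [0.4, 0.6, -0.4]
finger_gap: 50.9
```

```bash
python3 dial.py; python3 - <<'E'
from h import *
d=np.load('dial.npy',allow_pickle=True).item()
save('dialc',cv2.resize(d['frame'][50:240,190:390],None,fx=3,fy=3,interpolation=cv2.INTER_CUBIC))
E
python3 seated.py scene side; python3 look.py scene
python3 - <<'E'
from h import *
for n in('scene','side'):
  d=snap(n); P=cloud(d); m=(P[...,0]>380)&(P[...,0]<650)&(P[...,1]>240)&(P[...,1]<450)&(P[...,2]>20)&(P[...,2]<33)
  print(n,'hood',np.median(P[m][:,2]),cv2.minAreaRect(P[m][:,:2].astype(np.float32)))
  m=(abs(P[...,0]-463)<40)&(abs(P[...,1]-5)<50)&(P[...,2]>22)&(P[...,2]<40); print('plug top',P[m].mean(0) if m.any() else None)
E
```

```text
[ 442.1 -334.1  195.5] [-8.996e+01  5.000e-02 -9.628e+01]
bar 1160 80.22375975586627 ((486.5821228027344, -338.1737060546875), (11.646212577819824, 50.93974304199219), 83.86410522460938)
housing ((485.79461669921875, -338.25421142578125), (120.85282897949219, 119.6827392578125), 83.65391540527344)
crop origin 1 55
scene pocket 0 top z 42.1 off [-0.   0.1] [26.8 40.1] slope deg [ 1.7 -0.2]
scene pocket 1 top z 42.2 off [ 1.5 -0.2] [40.2 27.3] slope deg [1.  0.5]
scene pocket 2 top z 42.0 off [-1.2  0.2] [29.  40.6] slope deg [ 0.  -0.2]
side pocket 0 top z 39.7 off [-0.3 -2.1] [28.9 41.9] slope deg [-0.6  0.1]
side pocket 1 top z 39.7 off [ 0.9 -2.5] [41.8 29. ] slope deg [ 1.1 -0.7]
side pocket 2 top z 39.3 off [-0.5 -2.4] [42.2 28.9] slope deg [-0.8 -1. ]
scene [369.0, 222.0] [518.0, 145.4] 26.5 (28.9, 38.3) -87.0 [119.0, 76.0, 154.0]
scene hood 27.68909103194801 ((511.4178466796875, 347.53594970703125), (72.14962768554688, 202.70004272460938), 78.68292236328125)
plug top [467.15219543   5.96546098  27.60976723]
side hood 24.872422523076636 ((587.4274291992188, 331.5218505859375), (80.00809478759766, 44.28551483154297), 81.60798645019531)
plug top None
```

View pics/dialc.png

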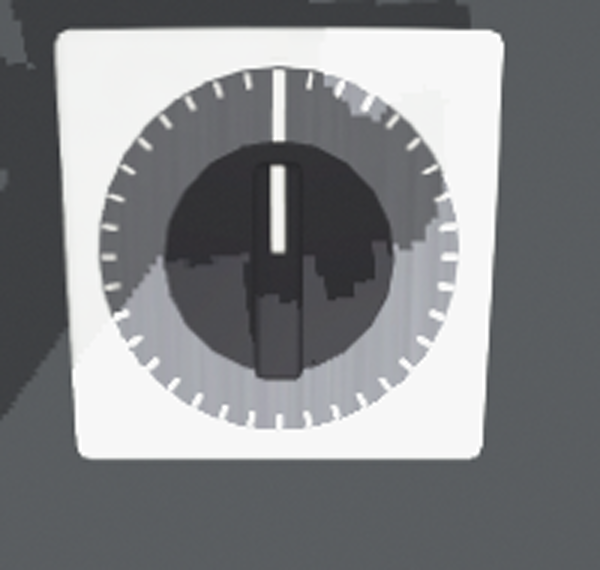

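Pointer (278,105) is in line with the zero mark: bar 83.9° vs. housing 83.7°, so within 0.3°. Blocks, hood and plug all check out, so I'm handing in.

```bash
python3 -c "
from bench import r
print(r.hand_in(), r.sense()['time'], r.sense()['finger_gap'])"
```

```text
the job is handed in; nothing more can be done
the job is handed in; nothing more can be done
```

The job is handed in at about 33 s of the 210 s allowed; the hand-in itself gave no verdict.

- **Hood:** set flat on the mat, a few millimetres from its centre and lengthwise along it. In the last check the arm hid part of it from the side camera, so only the scene camera confirms its final place. An earlier side view agreed.
- **Plug:** there was only one, and it lies in the steel tray. In the last check the side camera got no reading on it; the scene camera put its top at 28 mm, as expected.
- **Blocks:** there were three, rocked into pockets 0, 1 and 2. Block 0 jammed on the first try at about 31 N; I lifted it a little and it went in on the second. All tops measure 41 mm to within the cameras' bias, level to the measurement noise.
- **Block offsets:** the two cameras disagree by about 2 mm along the pocket row. The scene camera gives at most 1.8 mm off centre and the side camera at most about 2.7 mm, so both are inside the 3 mm limit.
- **Dial:** turned 79° clockwise only after the blocks were seated. The last close view has the pointer on the zero mark, within about 0.3°.
- **Other things:** I did not reach for the purple block, the blue hood or any of the bystanders. I did not re-measure the bystanders at the end.

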